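# Hang the rinsed soda tumblers to drain

## Robot

A 6-joint arm with a two-finger parallel gripper is mounted at the origin on the work surface. World frame = base frame: x ahead of the robot, y to its left, z up, the work surface at z = 0. Lengths are in m, angles in degrees, forces in N, time in s.
With the tool pointing down it reaches from about 0.4 to 0.825 m from the base axis. Payload 7 kg.
Tool frame: the origin (TCP) lies midway between the tips of the shut fingers; the grasp point (between the pads) lies 19 mm behind it; z points along the fingers, y is the direction in which the jaws open and shut (so a half turn about z gives the same grasp; the last joint's range is limited). The gripper opens to 88 mm and grips with 3 to 60 N. Pads are 19 mm wide; open, the fingers measure 130 mm over their backs; the gripper's body (78 mm by 193 mm) begins 47 mm behind the grasp point.
Start: joints at [-47.263, 20.546, 0.682, 0, -70.136, -16.507], TCP at [0.298, -0.605, 0.227] pointing down, gripper open.
Joint ranges: [-176.03, 176.03], [-82.01, 121.73], [-58.28, 71.71], [-173.87, 95.51], [-174.79, -0.11], [-173.66, 173.66]. Speed limits (degrees/s): [136.94, 136.94, 172.46, 180, 180, 180].

## Interface

Orientations are given as [roll, pitch, yaw] about the fixed x, y, z axes, in that order (R = Rz(yaw) Ry(pitch) Rx(roll)).
In Python, from plant import ctrl, snapshot gives the robot as it stands.
- The arm moves only by the shell command python3 -m pendant 'ROWS'. ROWS is JSON, a list of rows, each a list of 7 numbers: the shift along the tool's x, y, z in m, then the turn, a rotation vector about the tool's x, y, z in rad, then the opening, from -1 (shut) to 1 (fully open), so that 0 is half open. In form: [[x, y, z, ax, ay, az, jaw], ...]. A call has 1 to 12 rows; each row is the pose to reach, as a shift and turn from the pose commanded when the call began, along the tool's axes at that moment; what a row does not reach only later rows make up. A row lasts 1/8 s, in which the tool goes at most 62.5 mm and 10.7 degrees, less where a joint would pass 70% of its speed; a pose out of reach is approached as far as the arm can. A call with a gripper value outside its range is refused whole. The fingers move at their own pace and stop on an object; the grip force is fixed at half the most. Time passes only in rows, so rows that repeat a pose let the fingers close. It gives the time, the measured TCP pose, the force and the opening at its end, in the units of the state.
- ctrl.get_obs(): the state, without advancing time (a new reading comes with each control period).
- snapshot(name): name is "scene" or "top"; returns a dict with "image" (420x560x3 uint8, blue, green, red), "mtx" (3x3 intrinsics, pixels), "eye" and "attitude" of the camera in the world. Camera axes: x right, y up, looking along -z (the intrinsics and any distortion apply to the point x, -y, -z); pixel columns grow to the right and rows downward; lengths in m; the calibration is good to about 2 mm. A picture is of the moment at which its call begins. There is no depth.
- ctrl.close_job(): hands the job in, once; it reports no verdict.
The state is a dict: "clock": time; "joint_pos": joint angles; "qvel": joint speeds; "tau": joint torques, N m; "tool_pos": TCP position; "orientation": TCP orientation; "force": force on the tool from outside, world axes, zero at the start; "moment": the same for the moment, N m; "opening": finger opening in m.
Only numpy, scipy, OpenCV 4.12 (cv2) and the standard library are available. Lean on these libraries where they do the work, as an engineer would, in place of code of your own. Each camera call takes 0.05 s, during which the arm holds its last target.

## Task

Swing the chrome draining arm out over its drip tray, right to its stop, then hang the two amber tumblers from the mat mouth-down on its two angled loop pegs, one on each, pushed fully home. Glass chips, so set them on gently without banging them, and leave everything else on the counter where it stands.

Things in the scene. Friction and masses are not known exactly. Their poses are not given: they have to be found in the camera images.
- tumbler_1_center (a point): centre (on the axis, half-way up) of a 12-sided amber glass tumbler lying on a flat on the black mat, mouth roughly towards the robot, axis 29 mm above the mat. 125 mm tall; 62 mm across flats at the mouth, 58 at the centre, 54 at the foot; wall 4 mm, bottom 8 mm, so its inner floor lies 54.5 mm from the centre. 0.26 kg. z axis: from foot to mouth
- tumbler_2_center (a point): the same point of the second tumbler, which is the same in every way as tumbler 1
- drain_arm (a joint): swing of the chrome draining arm about its upright column (rad): 0 parked aside, 1.0 fully out against its stop; seen from above it turns clockwise as it grows. Stiff (about 2 N at the handle), it stays where it is left
- column_axis (a point): point on the column's axis, level with the handle's grip point; the arm turns about the vertical through it. Its axes are those of the handle
- handle (a point): grip point of the black upright handle at the free end of the arm, 290 mm from the column: round, 20 mm across, from 24 mm below this point to 26 mm above it. The arm's bar, 14 mm thick, runs 36 mm below this point, 140 mm above the counter. Axes turn with the arm: z up, -y from column to handle
- peg_1_tip (a point): tip of the draining peg 90 mm from the column: a flat loop of red-coated 6 mm wire, 32 mm wide, its last 12 mm narrowing to 19 mm. It rises from the bar at 40 degrees above level; tip 138 mm from the bar's centre line. z axis: along the peg, bar to tip; y: across the loop, along the bar, to the column; x: square to the loop, forward and down
- peg_2_tip (a point): tip of the other peg, 215 mm from the column, the same as peg 1. A tumbler that is home on a peg touches the tip with its inner floor, its mouth is 21 mm from the bar's centre line, and it hangs on the loop with its axis about 18 mm to the x side of the loop's middle. It goes on along the peg, foot uppermost
- stand: fixed chrome draining stand: drip tray 235 x 270 mm, 22 mm high, and a 26 mm column, 182 mm high, on which the arm turns. Origin at the column's foot. Fully out, the arm lies along the stand's -y axis, above the tray's edge nearest the robot, and its pegs lean along its +x axis, away from the robot
- mat: black ribbed bar mat, fixed, 250 (x) x 300 (y) mm, 6 mm thick, under the tumblers. Origin at the centre of its underside
- ice_bucket: closed red enamelled ice bucket with chrome rim and spring clip, about 130 mm across, 160 mm tall; to be left alone. Origin at the centre of its underside
- pony_measure: two-ended steel pony measure, 46 mm across, 78 mm tall; to be left alone. Origin at the centre of its underside
- shot_glass: clear ribbed shot glass, 48 mm across, 62 mm tall; to be left alone. Origin at the centre of its underside
- sugar_pourer: sugar pourer with a chrome top, 69 mm across, 120 mm tall; to be left alone. Origin at the centre of its underside
- reamer: pale green glass juice reamer, dish 120 mm across, 61 mm tall; to be left alone. Origin at the centre of its underside
Mind the look-alikes: they are no part of the job. What is shaped like the part that bears tumbler_2_center but green is not meant. What is shaped like the part that bears tumbler_1_center but blue is not meant.

How it is judged (in metres and radians):
On the way, in this order (a step that is already met when the one before it is completed fails the run):
1. the draining arm is fully out at its stop, before any tumbler hangs on it (value of joint drain_arm above 0.94 rad and not ((z of tumbler_1_center in the frame of peg_1_tip between -0.064 and -0.0445 m and x of tumbler_1_center in the frame of peg_1_tip between -0.006 and 0.032 m and y of tumbler_1_center in the frame of peg_1_tip between -0.018 and 0.018 m and angle between the z axis of tumbler_1_center and the z axis of peg_1_tip, either way round below 0.15 rad and angle between tumbler_1_center's own z axis and vertical above 1.9 rad) or (z of tumbler_1_center in the frame of peg_2_tip between -0.064 and -0.0445 m and x of tumbler_1_center in the frame of peg_2_tip between -0.006 and 0.032 m and y of tumbler_1_center in the frame of peg_2_tip between -0.018 and 0.018 m and angle between the z axis of tumbler_1_center and the z axis of peg_2_tip, either way round below 0.15 rad and angle between tumbler_1_center's own z axis and vertical above 1.9 rad) or (z of tumbler_2_center in the frame of peg_1_tip between -0.064 and -0.0445 m and x of tumbler_2_center in the frame of peg_1_tip between -0.006 and 0.032 m and y of tumbler_2_center in the frame of peg_1_tip between -0.018 and 0.018 m and angle between the z axis of tumbler_2_center and the z axis of peg_1_tip, either way round below 0.15 rad and angle between tumbler_2_center's own z axis and vertical above 1.9 rad) or (z of tumbler_2_center in the frame of peg_2_tip between -0.064 and -0.0445 m and x of tumbler_2_center in the frame of peg_2_tip between -0.006 and 0.032 m and y of tumbler_2_center in the frame of peg_2_tip between -0.018 and 0.018 m and angle between the z axis of tumbler_2_center and the z axis of peg_2_tip, either way round below 0.15 rad and angle between tumbler_2_center's own z axis and vertical above 1.9 rad))), for 0.2 s.
2. a first tumbler hangs fully home on a peg of the swung-out arm (value of joint drain_arm above 0.94 rad and ((z of tumbler_1_center in the frame of peg_1_tip between -0.064 and -0.0445 m and x of tumbler_1_center in the frame of peg_1_tip between -0.006 and 0.032 m and y of tumbler_1_center in the frame of peg_1_tip between -0.018 and 0.018 m and angle between the z axis of tumbler_1_center and the z axis of peg_1_tip, either way round below 0.15 rad and angle between tumbler_1_center's own z axis and vertical above 1.9 rad) or (z of tumbler_1_center in the frame of peg_2_tip between -0.064 and -0.0445 m and x of tumbler_1_center in the frame of peg_2_tip between -0.006 and 0.032 m and y of tumbler_1_center in the frame of peg_2_tip between -0.018 and 0.018 m and angle between the z axis of tumbler_1_center and the z axis of peg_2_tip, either way round below 0.15 rad and angle between tumbler_1_center's own z axis and vertical above 1.9 rad) or (z of tumbler_2_center in the frame of peg_1_tip between -0.064 and -0.0445 m and x of tumbler_2_center in the frame of peg_1_tip between -0.006 and 0.032 m and y of tumbler_2_center in the frame of peg_1_tip between -0.018 and 0.018 m and angle between the z axis of tumbler_2_center and the z axis of peg_1_tip, either way round below 0.15 rad and angle between tumbler_2_center's own z axis and vertical above 1.9 rad) or (z of tumbler_2_center in the frame of peg_2_tip between -0.064 and -0.0445 m and x of tumbler_2_center in the frame of peg_2_tip between -0.006 and 0.032 m and y of tumbler_2_center in the frame of peg_2_tip between -0.018 and 0.018 m and angle between the z axis of tumbler_2_center and the z axis of peg_2_tip, either way round below 0.15 rad and angle between tumbler_2_center's own z axis and vertical above 1.9 rad))), for 0.2 s.
At the end, for the whole second after the job is handed in: Arm out (joint above 0.94). Each peg carries one tumbler mouth-down, at rest and let go: axis within 0.15 rad of the peg's, inner floor within 10 mm of the peg's tip, the loop inside it (tumbler centre within 18 mm sideways of the loop's middle, up to 32 mm below it) (value of joint drain_arm above 0.94 rad and (((z of tumbler_1_center in the frame of peg_1_tip between -0.064 and -0.0445 m and x of tumbler_1_center in the frame of peg_1_tip between -0.006 and 0.032 m and y of tumbler_1_center in the frame of peg_1_tip between -0.018 and 0.018 m and angle between the z axis of tumbler_1_center and the z axis of peg_1_tip, either way round below 0.15 rad and angle between tumbler_1_center's own z axis and vertical above 1.9 rad) and (z of tumbler_2_center in the frame of peg_2_tip between -0.064 and -0.0445 m and x of tumbler_2_center in the frame of peg_2_tip between -0.006 and 0.032 m and y of tumbler_2_center in the frame of peg_2_tip between -0.018 and 0.018 m and angle between the z axis of tumbler_2_center and the z axis of peg_2_tip, either way round below 0.15 rad and angle between tumbler_2_center's own z axis and vertical above 1.9 rad)) or ((z of tumbler_1_center in the frame of peg_2_tip between -0.064 and -0.0445 m and x of tumbler_1_center in the frame of peg_2_tip between -0.006 and 0.032 m and y of tumbler_1_center in the frame of peg_2_tip between -0.018 and 0.018 m and angle between the z axis of tumbler_1_center and the z axis of peg_2_tip, either way round below 0.15 rad and angle between tumbler_1_center's own z axis and vertical above 1.9 rad) and (z of tumbler_2_center in the frame of peg_1_tip between -0.064 and -0.0445 m and x of tumbler_2_center in the frame of peg_1_tip between -0.006 and 0.032 m and y of tumbler_2_center in the frame of peg_1_tip between -0.018 and 0.018 m and angle between the z axis of tumbler_2_center and the z axis of peg_1_tip, either way round below 0.15 rad and angle between tumbler_2_center's own z axis and vertical above 1.9 rad))) and linear speed of each of tumbler_1, tumbler_2 below 0.03 m/s and angular speed of each of tumbler_1, tumbler_2 below 0.3 rad/s); the robot touches nothing.
It fails at once if a bystander is pushed more than 30 mm or tipped (distance of any of ice_bucket, pony_measure, shot_glass, sugar_pourer, reamer from where it was at the start of the episode above 0.03 m or angle between any of ice_bucket, pony_measure, shot_glass, sugar_pourer, reamer's own z axis and vertical above 0.35 rad).
It fails at once if a tumbler is banged against the stand, the mat or the other tumbler (more than 60 N) (contact force between any of tumbler_1, tumbler_2 and stand above 60 N or contact force between any of tumbler_1, tumbler_2 and mat above 60 N or contact force between tumbler_1 and tumbler_2 above 60 N).
It also fails if it takes over 70 s, if anything falls off the work surface, if the arm or the gripper's body presses on something with over 40 N, if the wrist force passes 120 N, or if a joint passes its speed limit or range.

## Working session

There is one attempt and no reset: what is moved stays moved. The work goes in short steps, Python scripts to look and compute and a shell command to move; the robot and the scene stay as the last step left them, time stands still between calls to the robot, and variables do not carry over. Pictures are saved under pics/ and viewed, and the job is handed in when it is done.

```bash
ls; mkdir -p pics
cat > h.py <<'E'
import numpy as np, cv2
from plant import ctrl, snapshot
from scipy.spatial.transform import Rotation as R
E
python3 - <<'E'
from h import *
print(ctrl.get_obs())
for n in ("scene","top"):
    s=snapshot(n); cv2.imwrite(f"pics/{n}0.png",s["image"])
    print(n,{k:np.array(v).tolist() for k,v in s.items() if k!="image"})
E
```

```text
pics
{'clock': 0.0, 'joint_pos': array([-4.72638737e+01,  2.05916028e+01,  6.33689927e-01, -2.10197995e-02,
       -7.01367570e+01, -1.65064253e+01]), 'qvel': array([-0.08348506,  0.04945381,  0.0045547 ,  0.01529901, -0.06844762,
        0.01926446]), 'tau': array([ 7.18160645e-04, -5.82719135e+01,  2.93056458e+01,  6.99729368e+00,
        6.92753209e-03, -1.71849083e-04]), 'tool_pos': array([ 0.29808302, -0.60506004,  0.22561734]), 'orientation': array([ 1.79903617e+02, -7.95502323e-03, -1.53777451e+02]), 'force': array([ 0.75157439, -1.22053292, -0.03753834]), 'moment': array([ 0.03299441, -0.06975447, -0.00367369]), 'opening': 0.08755766477248103}
scene {'mtx': [[423.2129946287442, 0.0, 280.6504310500702], [0.0, 423.2129946287442, 202.88442070178428], [0.0, 0.0, 1.0]], 'eye': [1.3310406372063526, 0.5073318637645163, 0.7488100608317906], 'attitude': [58.515980604147565, -1.3878825851851917, 123.63369670909572]}
top {'mtx': [[502.09970934644554, 0.0, 275.95035987789646], [0.0, 502.09970934644554, 207.20938008451], [0.0, 0.0, 1.0]], 'eye': [0.39993629002798153, -0.03869614253356887, 1.7071639552784652], 'attitude': [5.597770702862192, 1.1777692428035933, -89.1125823590999]}
```

View pics/scene0.png

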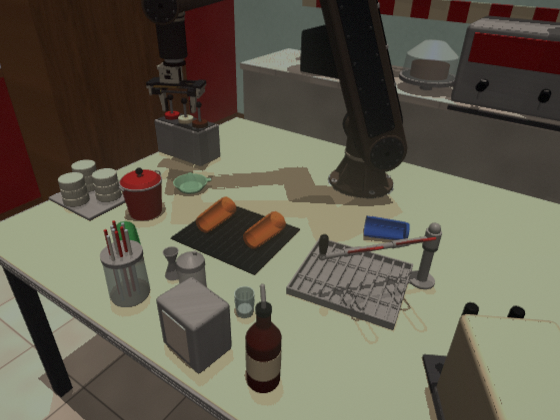

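View pics/top0.png

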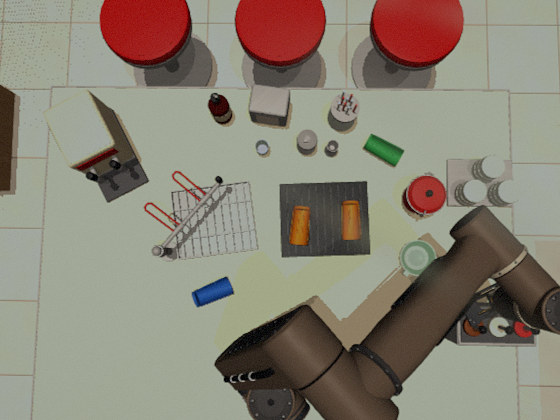

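```bash
cat >> h.py <<'E'
from scipy.optimize import least_squares
class Cam:
    def __init__(s,sn):
        s.K=np.array(sn["mtx"]);s.e=np.array(sn["eye"]);s.R=R.from_euler("xyz",sn["attitude"],degrees=True).as_matrix()
    def proj(s,P):
        c=(np.atleast_2d(P)-s.e)@s.R*[1,-1,-1]
        u=c@s.K.T; return u[:,:2]/u[:,2:]
    def ray(s,uv):
        d=s.R@(np.linalg.inv(s.K)@[uv[0],uv[1],1]*np.array([1,-1,-1])); return d/np.linalg.norm(d)
    def atz(s,uv,z):
        d=s.ray(uv); return s.e+d*(z-s.e[2])/d[2]
def tri(ca,ua,cb,ub):
    A=np.zeros((3,3));b=np.zeros(3)
    for c,u in((ca,ua),(cb,ub)):
        d=c.ray(u);M=np.eye(3)-np.outer(d,d);A+=M;b+=M@c.e
    p=np.linalg.solve(A,b)
    return p,np.abs(np.r_[ca.proj(p)[0]-ua,cb.proj(p)[0]-ub]).max()
def crop(im,x0,y0,w,h,k,name):
    c=cv2.resize(im[y0:y0+h,x0:x0+w],None,fx=k,fy=k,interpolation=cv2.INTER_CUBIC)
    for i in range(0,w,20): cv2.putText(c,str(x0+i),(i*k,10),0,.35,(255,255,0),1);cv2.line(c,(i*k,0),(i*k,4),(255,255,0),1)
    for i in range(0,h,20): cv2.putText(c,str(y0+i),(0,i*k+4),0,.35,(255,255,0),1)
    cv2.imwrite(f"pics/{name}.png",c)
E
python3 - <<'E'
from h import *
s=snapshot("scene");t=snapshot("top")
crop(t["image"],140,160,130,110,6,"t_stand")
crop(s["image"],280,210,170,115,4,"s_stand")
crop(t["image"],270,175,110,90,7,"t_mat")
crop(s["image"],165,185,140,90,5,"s_mat")
E
```

```text
(no output)
```

View pics/t_stand.png

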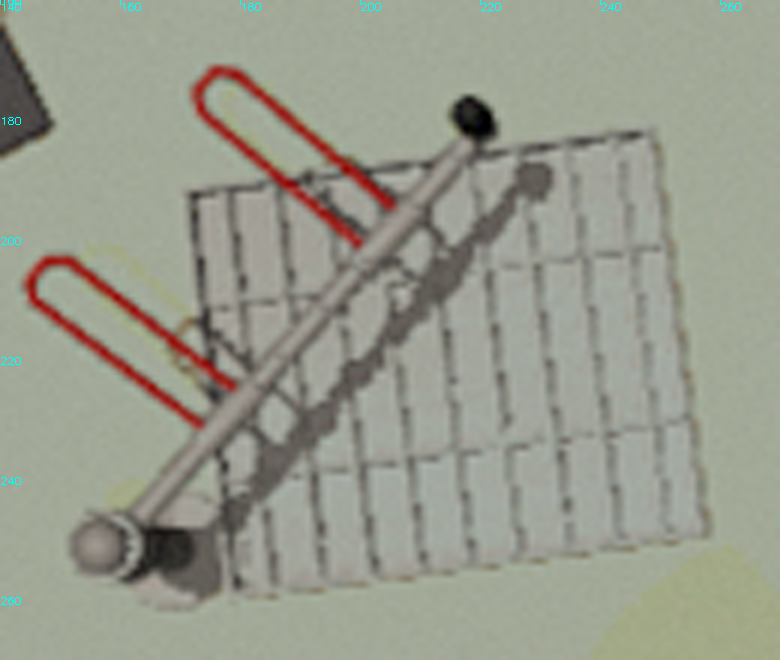

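View pics/s_stand.png

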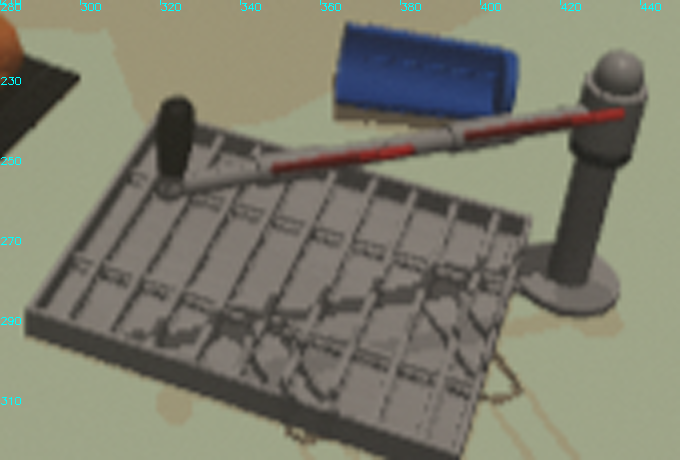

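View pics/t_mat.png

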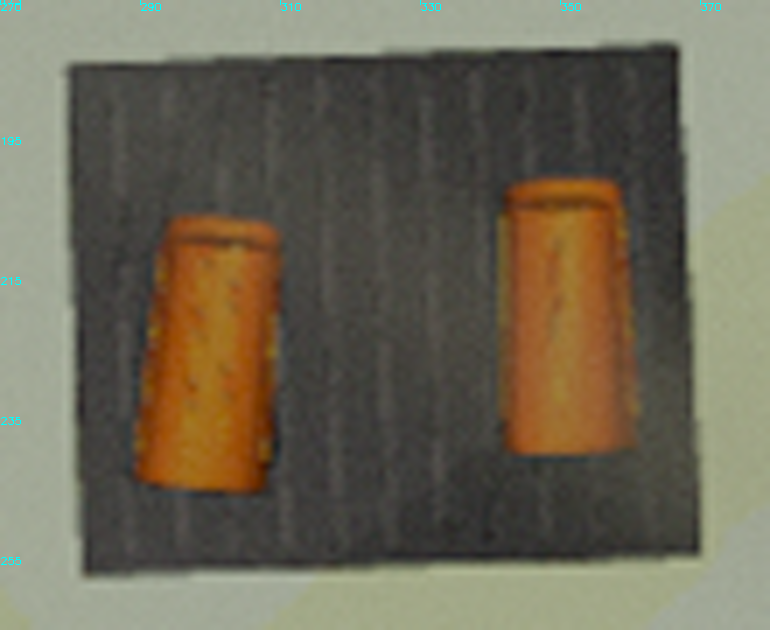

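View pics/s_mat.png

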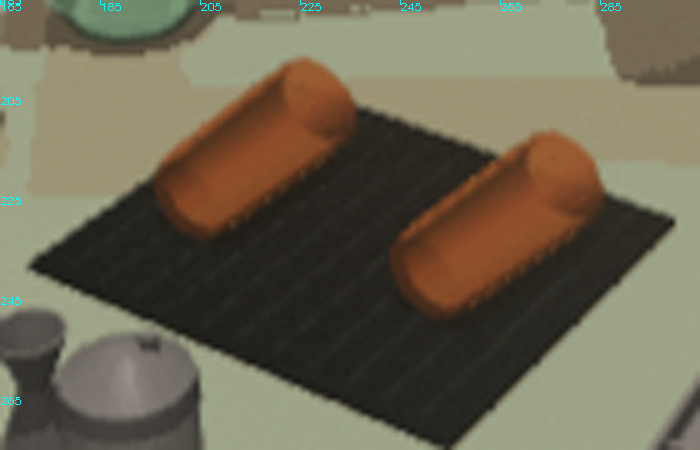

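Run:
```python
from h import *
S=Cam(snapshot("scene"));T=Cam(snapshot("top"))
p=lambda c,k,o:np.array(c)/k+np.array(o)
ts=lambda x,y:p((x,y),6,(140,160)); ss=lambda x,y:p((x,y),4,(280,210))
tm=lambda x,y:p((x,y),7,(270,175)); sm=lambda x,y:p((x,y),5,(165,185))
print("ball",tri(T,ts(98,545),S,ss(618,72)))
print("handle top",tri(T,ts(470,113),S,ss(177,100)))
for n,c in dict(a=(190,193),b=(655,130),c=(708,537),d=(240,597)).items(): print("tray",n,T.atz(ts(*c),.022))
for c in ((28,308),(458,458),(530,218),(200,122)): print("tray s",S.atz(ss(*c),.022))
print("tip2",T.atz(ts(220,76),.104+.036+.0887-.0),"tip1",T.atz(ts(50,265),.2287))
print("colfoot", S.atz(ss(568,282),0.0))
print("mat T",[T.atz(tm(*c),.006)[:2].round(4) for c in((70,65),(678,47),(700,553),(85,575))])
print("mat S",[S.atz(sm(*c),.006)[:2].round(4) for c in((30,267),(450,447),(675,222),(355,105))])
```

```text
ball (array([0.41061947, 0.36129529, 0.16742215]), np.float64(0.3132573858877663))
handle top (array([0.63127366, 0.17290319, 0.19708816]), np.float64(0.6851934605078895))
tray a [0.61115316 0.35365448 0.022     ]
tray b [0.65044438 0.09075894 0.022     ]
tray c [0.42152596 0.05640271 0.022     ]
tray d [0.38414672 0.31744498 0.022     ]
tray s [0.65680834 0.09890485 0.022     ]
tray s [0.619765   0.36415419 0.022     ]
tray s [0.38890573 0.32767012 0.022     ]
tray s [0.42234926 0.09508943 0.022     ]
tip2 [0.64420635 0.29261107 0.2287    ] tip1 [0.54836557 0.3740048  0.2287    ]
colfoot [0.41026501 0.36479362 0.        ]
mat T [array([ 0.6451, -0.0138]), array([ 0.6576, -0.3098]), array([ 0.4124, -0.3198]), array([ 0.3973, -0.0246])]
mat S [array([ 0.6649, -0.2996]), array([ 0.6502, -0.005 ]), array([ 0.4054, -0.0158]), array([ 0.414 , -0.2585])]
```

Run:
```python
from h import *
sS=snapshot("scene");sT=snapshot("top");S=Cam(sS);T=Cam(sT)
# subpixel edge lines for mat
def edgeline(im,a,b,n=30,half=6):
    g=cv2.GaussianBlur(im.astype(np.float32).sum(2),(0,0),.7);a=np.array(a,float);b=np.array(b,float)
    d=(b-a)/np.linalg.norm(b-a);nn=np.array([-d[1],d[0]]);pts=[]
    for f in np.linspace(.08,.92,n):
        c=a+f*(b-a);o=np.arange(-half,half+.01,.1)
        q=(c+o[:,None]*nn).astype(np.float32)
        v=cv2.remap(g,q[:,0].reshape(1,-1),q[:,1].reshape(1,-1),cv2.INTER_LINEAR)[0]
        gr=np.abs(np.gradient(v));i=gr.argmax();pts.append(q[i])
    pts=np.array(pts);l=cv2.fitLine(pts,cv2.DIST_HUBER,0,.01,.01).ravel()
    r=(pts-l[2:])@np.array([-l[1],l[0]])
    return l,np.abs(r).mean()
def X(l,m):
    A=np.array([l[:2],-m[:2]]).T;t=np.linalg.solve(A,m[2:]-l[2:]);return l[2:]+t[0]*l[:2]
for im,C,cs in((sT["image"],T,[(279.6,183.9),(366.5,181.3),(369.6,253.6),(281.7,256.7)]),(sS["image"],S,[(274,221),(165+450/5-.4,274),(171,238),(236,206)])):
    if C is S: cs=[(171,238),(254.6,274),(299.6,229),(236,205.6)]
    L=[edgeline(im,cs[i],cs[(i+1)%4]) for i in range(4)]
    print([round(float(l[1]),2) for l in L])
    P=[X(L[i-1][0],L[i][0]) for i in range(4)]
    print(np.round(P,2).tolist())
    W=np.array([C.atz(p,.006) for p in P])[:,:2];print(W.round(4).tolist(),np.linalg.norm(W-np.roll(W,-1,0),axis=1))
# straightness of counter edge in top
for a,b in(((60,88),(500,92)),((48,100),(35,400)),((511,100),(525,240))):
    l,r=edgeline(sT["image"],a,b,60,8);print("edge",l,r)
```

```text
[0.27, 0.21, 0.32, 0.32]
[[279.0199890136719, 183.58999633789062], [366.2300109863281, 180.91000366210938], [370.0799865722656, 254.24000549316406], [281.0199890136719, 257.0400085449219]]
[[0.6475, -0.0104], [0.6604, -0.3076], [0.4116, -0.32], [0.3976, -0.0208]] [0.29752125 0.24909079 0.29952671 0.25008929]
[0.15, 0.12, 0.99, 2.93]
[[158.22999572753906, 233.07000732421875], [254.3300018310547, 274.92999267578125], [301.3699951171875, 228.1300048828125], [247.1300048828125, 209.9499969482422]]
[[0.6679, -0.3498], [0.6529, -0.0052], [0.3971, -0.0159], [0.4118, -0.2139]] [0.34497865 0.25602577 0.19847764 0.28992257]
edge [9.9991375e-01 1.3131271e-02 2.9249020e+02 8.7625656e+01] 1.873668
edge [ 5.4876123e-02 -9.9849319e-01  3.9708141e+01  2.8372809e+02] 1.0953182
edge [8.9197382e-02 9.9601400e-01 5.1166638e+02 1.6329091e+02] 2.6110544
```

```bash
cat >> h.py <<'E'
ph=np.arange(12)*np.pi/6+np.pi/12
def tumb_pts(c,Rm,n=1):
    rs=1/np.cos(np.pi/12)
    P=[np.c_[r*rs*np.cos(ph),r*rs*np.sin(ph),np.full(12,z)] for r,z in((.031,.0625),(.027,-.0625))]
    return np.vstack(P)@Rm.T+c
def tumb_R(yaw,tilt=np.deg2rad(1.83)):
    # z axis (foot->mouth) horizontal at heading yaw, raised by tilt; a flat down
    z=np.array([np.cos(yaw)*np.cos(tilt),np.sin(yaw)*np.cos(tilt),np.sin(tilt)])
    y=np.cross([0,0,1],z);y/=np.linalg.norm(y);x=np.cross(y,z)
    return np.c_[x,y,z]
def amber(im,box):
    x0,y0,x1,y1=box
    hsv=cv2.cvtColor(im,cv2.COLOR_BGR2HSV)
    m=((hsv[...,0]>=4)&(hsv[...,0]<=24)&(hsv[...,1]>150)&(hsv[...,2]>70)).astype(np.uint8)
    mm=np.zeros_like(m);mm[y0:y1,x0:x1]=m[y0:y1,x0:x1]
    return mm
def bigcontour(m):
    c,_=cv2.findContours(m,cv2.RETR_EXTERNAL,cv2.CHAIN_APPROX_NONE)
    c=max(c,key=cv2.contourArea);return cv2.convexHull(c),c
E
python3 - <<'E'
from h import *
sS=snapshot("scene");sT=snapshot("top");S=Cam(sS);T=Cam(sT)
B={1:((285,200,315,250),(240,208,290,252)),2:((340,196,364,245),(192,194,240,236))}
for k,(bt,bs) in B.items():
    obs=[]
    for im,C,b in((sT["image"],T,bt),(sS["image"],S,bs)):
        m=amber(im,b);h,c=bigcontour(m);obs.append((C,m,c));print(cv2.boundingRect(c),m.sum())
    def res(q):
        P=tumb_pts(q[:3],tumb_R(q[3]));r=[]
        for C,m,c in obs:
            h=cv2.convexHull(C.proj(P).astype(np.float32))
            # mask boundary pixels are inside by ~0.5 px
            r+= [cv2.pointPolygonTest(h,(float(p[0]),float(p[1])),True)-.5 for p in c[:,0]]
        return r
    g=obs[0][0].atz(np.mean(obs[0][2][:,0],axis=0),.035)
    s=least_squares(res,[g[0],g[1],.035,np.pi],diff_step=1e-3,loss="soft_l1",f_scale=.5,x_scale=[.01,.01,.01,.1])
    print(k,s.x[:3].round(4),np.rad2deg(s.x[3]).round(2),np.abs(s.fun).mean().round(2))
    for n,(im,C) in dict(t=(sT["image"],T),s=(sS["image"],S)).items():
        pass
E
```

```text
(289, 206, 21, 40) 686
(243, 212, 42, 36) 835
1 [ 0.5037 -0.0818  0.0352] 175.75 0.48
(342, 201, 18, 39) 652
(197, 197, 39, 35) 745
2 [ 0.5235 -0.2502  0.0338] 181.53 0.51
```

```bash
cat >> h.py <<'E'
def cur():
    o=ctrl.get_obs();return np.array(o["tool_pos"]),R.from_euler("xyz",o["orientation"],degrees=True),o
def downR(yh):  # tool down, tool y at heading yh (deg)
    a=np.deg2rad(yh);y=np.array([np.cos(a),np.sin(a),0]);z=np.array([0,0,-1.]);return R.from_matrix(np.c_[np.cross(y,z),y,z])
def row(p,Rt):
    p0,R0,o=cur();v=R0.inv().apply(np.array(p)-p0);w=(R0.inv()*Rt).as_rotvec()
    return np.r_[v,w].round(4).tolist()
def stat():
    o=ctrl.get_obs();return {k:np.round(o[k],3).tolist() for k in("clock","joint_pos","tool_pos","orientation","force","opening")}
E
python3 -c "
from h import *
print(row([.632,.174,.26],downR(49.5)));print(row([.632,.174,.26],downR(229.5)))"
```

```text
[-0.6438, 0.5517, -0.0334, 0.0001, -0.0, 1.1647]
[-0.6438, 0.5517, -0.0334, 0.0, 0.0001, -1.9769]
```

```bash
python3 -m pendant '[[0,0,-0.034,0,0,0,1],[-0.05,0.04,-0.034,0,0,0.17,1],[-0.1,0.08,-0.034,0,0,0.3,1]]'; python3 -c "
from h import *
print(stat())
print(row([.632,.174,.26],downR(49.5)));print(row([.632,.174,.26],downR(229.5)))"
```

```text
clock: 0.88
tool_pos: [0.3516, -0.4915, 0.2606]
orientation: [-180.0, 0.0, -171.3]
force: [1.7, 0.4, -0.1]
opening: 0.0877
{'clock': 0.875, 'joint_pos': [-35.917, 12.785, -5.681, -0.004, -71.507, -45.423], 'tool_pos': [0.352, -0.491, 0.261], 'orientation': [-179.984, 0.021, -171.341], 'force': [1.7, 0.403, -0.071], 'opening': 0.088}
[-0.3774, 0.6157, 0.0006, -0.0001, 0.0005, 0.858]
[-0.3774, 0.6157, 0.0006, -0.0006, -0.0001, -2.2836]
```

```bash
python3 -m pendant '[[-0.03,0.05,0,0,0,-0.18,1],[-0.06,0.1,0,0,0,-0.36,1],[-0.09,0.15,0,0,0,-0.54,1],[-0.13,0.2,0,0,0,-0.72,1],[-0.16,0.25,0,0,0,-0.9,1],[-0.19,0.3,0,0,0,-1.08,1],[-0.22,0.35,0,0,0,-1.26,1],[-0.25,0.4,0,0,0,-1.44,1],[-0.28,0.46,0,0,0,-1.62,1],[-0.31,0.51,0,0,0,-1.8,1],[-0.34,0.56,0,0,0,-1.98,1],[-0.3774,0.6157,0,0,0,-2.16,1]]'
python3 - <<'E'
from h import *
print(stat());print(row([.632,.174,.26],downR(229.5)))
sS=snapshot("scene");sT=snapshot("top")
crop(sS["image"],270,170,170,120,4,"s1");crop(sT["image"],150,150,130,110,5,"t1")
E
```

```text
clock: 2.38
tool_pos: [0.6258, 0.1728, 0.2611]
orientation: [-180.0, -0.0, -46.8]
force: [1.4, -0.9, -0.1]
opening: 0.0878
{'clock': 2.375, 'joint_pos': [32.628, 17.048, 0.135, 0.007, -73.042, 10.531], 'tool_pos': [0.626, 0.173, 0.261], 'orientation': [-179.957, -0.014, -46.84], 'force': [1.403, -0.903, -0.078], 'opening': 0.088}
[0.0034, -0.0053, 0.0011, -0.0007, -0.0003, -0.1106]
```

View pics/s1.png

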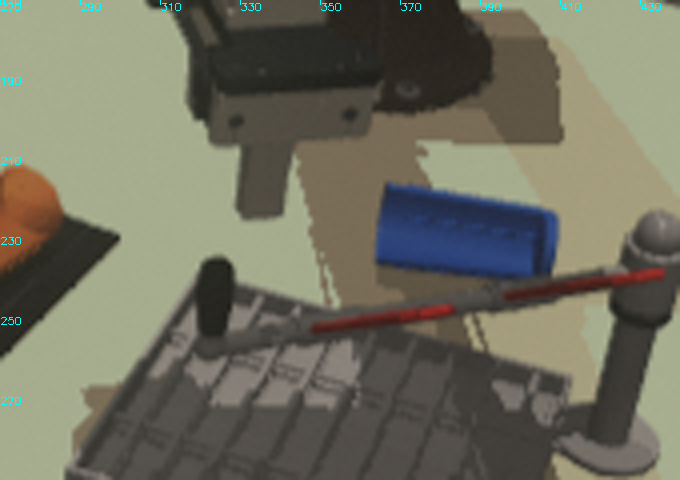

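View pics/t1.png

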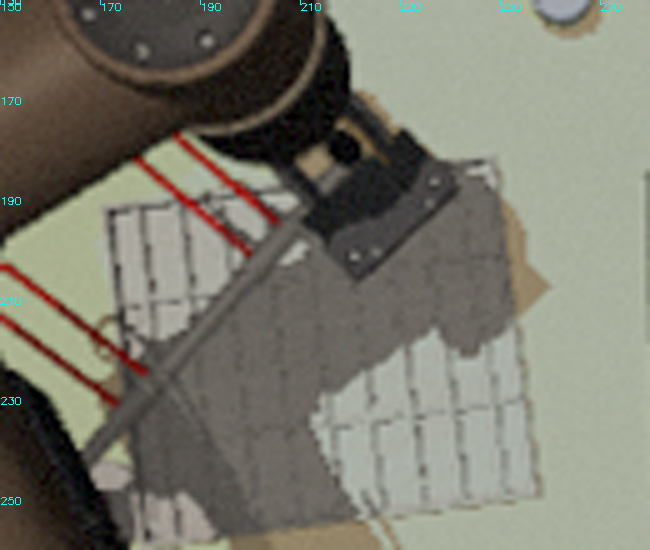

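Run:
```python
from h import *
S=Cam(snapshot("scene"));T=Cam(snapshot("top"))
for P in([.632,.174,.202],[.632,.174,.152]): print(S.proj(P),T.proj(P))
print(row([.632,.174,.161],downR(229.5)))
```

```text
[[324.01198175 233.50147795]] [[217.3097558  178.56326792]]
[[322.31095981 251.33503201]] [[219.49020604 181.02317654]]
[0.0031, -0.0063, 0.0986, 0.0014, 0.0004, -0.1157]
```

```bash
python3 -m pendant '[[0.003,-0.006,0,0,0,-0.115,1],[0.003,-0.006,0.03,0,0,-0.115,1],[0.003,-0.006,0.06,0,0,-0.115,1],[0.003,-0.006,0.085,0,0,-0.115,1],[0.003,-0.006,0.099,0,0,-0.115,1],[0.003,-0.006,0.099,0,0,-0.115,1],[0.003,-0.006,0.099,0,0,-0.115,0],[0.003,-0.006,0.099,0,0,-0.115,-1],[0.003,-0.006,0.099,0,0,-0.115,-1],[0.003,-0.006,0.099,0,0,-0.115,-1]]'; python3 -c "
from h import *
print(stat())"
```

```text
clock: 3.82
tool_pos: [0.6319, 0.1729, 0.1619]
orientation: [-180.0, -0.0, -40.6]
force: [0.5, 1.6, -0.0]
opening: 0.053
{'clock': 3.825, 'joint_pos': [32.324, 21.241, -7.034, 0.001, -61.697, 17.067], 'tool_pos': [0.632, 0.173, 0.162], 'orientation': [-179.974, -0.009, -40.608], 'force': [0.506, 1.573, -0.038], 'opening': 0.053}
```

Still closing; hold a little longer.

```bash
python3 -m pendant '[[0,0,0,0,0,0,-1],[0,0,0,0,0,0,-1],[0,0,0,0,0,0,-1],[0,0,0,0,0,0,-1]]'
python3 - <<'E'
from h import *
print(stat())
# arc waypoints
c=np.array([.412,.3625]);p0,R0,o=cur();h=p0[:2]-c;print(np.linalg.norm(h),np.rad2deg(np.arctan2(h[1],h[0])))
for k,a in enumerate(np.linspace(0,43,13)[1:]):
    hh=R.from_euler("z",-a,degrees=True).apply([h[0],h[1],0])
    print(a.round(1),row([c[0]+hh[0],c[1]+hh[1],p0[2]],R.from_euler("z",-a,degrees=True)*R0))
E
```

```text
clock: 4.32
tool_pos: [0.6321, 0.173, 0.1616]
orientation: [-180.0, -0.0, -40.6]
force: [1.2, 1.0, -1.0]
opening: 0.0197
{'clock': 4.325, 'joint_pos': [32.321, 21.27, -7.034, -0.0, -61.663, 17.068], 'tool_pos': [0.632, 0.173, 0.162], 'orientation': [-179.968, -0.009, -40.612], 'force': [1.154, 0.988, -0.992], 'opening': 0.02}
0.2904657166359358 -40.73569883413625
3.6 [-0.0006, 0.0182, -0.0, -0.0, 0.0, 0.0625]
7.2 [-0.0023, 0.0362, -0.0, -0.0, 0.0001, 0.1251]
10.8 [-0.0052, 0.0542, -0.0, -0.0, 0.0001, 0.1876]
14.3 [-0.0092, 0.0719, -0.0, -0.0, 0.0001, 0.2502]
17.9 [-0.0143, 0.0893, -0.0001, -0.0001, 0.0002, 0.3127]
21.5 [-0.0204, 0.1064, -0.0001, -0.0001, 0.0002, 0.3752]
25.1 [-0.0277, 0.1231, -0.0001, -0.0001, 0.0002, 0.4378]
28.7 [-0.0359, 0.1393, -0.0001, -0.0001, 0.0003, 0.5003]
32.2 [-0.0451, 0.1549, -0.0001, -0.0001, 0.0003, 0.5629]
35.8 [-0.0553, 0.1699, -0.0001, -0.0001, 0.0003, 0.6254]
39.4 [-0.0665, 0.1843, -0.0001, -0.0001, 0.0004, 0.688]
43.0 [-0.0785, 0.1979, -0.0001, -0.0001, 0.0004, 0.7505]
```

```bash
python3 -m pendant '[[-0.0006,0.0182,0,0,0,0.0625,-1],[-0.0023,0.0362,0,0,0,0.125,-1],[-0.0052,0.0542,0,0,0,0.1876,-1],[-0.0092,0.0719,0,0,0,0.25,-1],[-0.0143,0.0893,0,0,0,0.3127,-1],[-0.0204,0.1064,0,0,0,0.375,-1],[-0.0277,0.1231,0,0,0,0.4378,-1],[-0.0359,0.1393,0,0,0,0.5,-1],[-0.0451,0.1549,0,0,0,0.563,-1],[-0.0553,0.1699,0,0,0,0.6254,-1],[-0.0607,0.1771,0,0,0,0.656,-1],[-0.0607,0.1771,0,0,0,0.656,-1]]'
python3 - <<'E'
from h import *
print(stat())
c=np.array([.412,.3625]);p0,R0,o=cur();h=p0[:2]-c;print(np.linalg.norm(h),np.rad2deg(np.arctan2(h[1],h[0])))
for k,a in enumerate([1,2,3,4,5,6,7]):
    hh=R.from_euler("z",-a,degrees=True).apply([h[0],h[1],0])
    print(a,row([c[0]+hh[0],c[1]+hh[1],p0[2]],R.from_euler("z",-a,degrees=True)*R0))
E
```

```text
clock: 5.82
tool_pos: [0.4695, 0.0773, 0.1615]
orientation: [179.9, -0.0, -78.2]
force: [-0.9, -2.8, -1.1]
opening: 0.0196
{'clock': 5.825, 'joint_pos': [33.11, 4.876, -29.033, -0.015, -56.146, -21.299], 'tool_pos': [0.47, 0.077, 0.162], 'orientation': [179.944, -0.009, -78.198], 'force': [-0.933, -2.767, -1.055], 'opening': 0.02}
0.2909409872984493 -78.59973639418594
1 [-0.0001, 0.0051, 0.0, -0.0, -0.0, 0.0175]
2 [-0.0002, 0.0102, 0.0, -0.0, -0.0, 0.0349]
3 [-0.0005, 0.0152, 0.0, -0.0, -0.0001, 0.0524]
4 [-0.0009, 0.0203, 0.0, -0.0, -0.0001, 0.0698]
5 [-0.0013, 0.0253, 0.0, -0.0, -0.0001, 0.0873]
6 [-0.0018, 0.0304, 0.0, -0.0, -0.0001, 0.1047]
7 [-0.0024, 0.0354, 0.0, -0.0, -0.0001, 0.1222]
```

Now feel for the stop in small increments.

```bash
for i in 1; do python3 -m pendant '[[-0.0001,0.0051,0,0,0,0.0175,-1],[-0.0002,0.0102,0,0,0,0.035,-1],[-0.0003,0.0127,0,0,0,0.044,-1],[-0.0003,0.0127,0,0,0,0.044,-1]]'; done; python3 -c "
from h import *
print(stat())"
python3 -m pendant '[[-0.0001,0.0025,0,0,0,0.009,-1],[-0.0001,0.005,0,0,0,0.017,-1],[-0.0001,0.005,0,0,0,0.017,-1]]'; python3 -c "
from h import *
print(stat())"
```

```text
clock: 6.32
tool_pos: [0.4575, 0.0752, 0.1615]
orientation: [180.0, -0.0, -80.7]
force: [0.6, -4.5, -1.6]
opening: 0.0191
{'clock': 6.325, 'joint_pos': [33.771, 3.657, -30.404, 0.005, -55.993, -24.5], 'tool_pos': [0.458, 0.075, 0.162], 'orientation': [179.953, -0.026, -80.726], 'force': [0.604, -4.526, -1.55], 'opening': 0.019}
clock: 6.7
tool_pos: [0.4552, 0.0749, 0.1616]
orientation: [-179.8, -0.0, -81.6]
force: [15.5, -8.1, -14.2]
opening: 0.019
{'clock': 6.7, 'joint_pos': [34.023, 3.253, -30.896, 0.15, -55.677, -25.754], 'tool_pos': [0.455, 0.075, 0.162], 'orientation': [-179.789, -0.036, -81.647], 'force': [15.509, -8.11, -14.236], 'opening': 0.019}
```

```bash
python3 -m pendant '[[0,0.001,0,0,0,0.004,-1],[0,0.001,0,0,0,0.004,-1],[0,0,0,0,0,0,-1],[0,-0.003,0,0,0,0,0],[0,-0.003,0,0,0,0,1],[0,-0.003,0,0,0,0,1],[0,-0.003,0,0,0,0,1],[0,-0.003,-0.04,0,0,0,1],[0,-0.003,-0.09,0,0,0,1],[0,-0.003,-0.12,0,0,0,1]]'
python3 - <<'E'
from h import *
print(stat())
print(row([.515,-.08,.28],downR(175.75-90)),row([.515,-.08,.28],downR(175.75+90)))
E
```

```text
clock: 7.95
tool_pos: [0.4565, 0.0755, 0.2842]
orientation: [-179.8, 0.1, -81.7]
force: [0.3, -0.1, -1.6]
opening: 0.0835
{'clock': 7.95, 'joint_pos': [33.905, -2.171, -19.464, 0.021, -72.541, -25.583], 'tool_pos': [0.456, 0.076, 0.284], 'orientation': [-179.841, 0.054, -81.672], 'force': [0.348, -0.075, -1.589], 'opening': 0.083}
[0.1624, -0.0354, 0.0041, -0.0011, 0.0032, 1.7903] [0.1624, -0.0354, 0.0041, -0.003, -0.0011, -1.3513]
```

```bash
python3 -m pendant '[[0.03,-0.006,0,0,0,-0.15,1],[0.06,-0.012,0,0,0,-0.3,1],[0.09,-0.018,0,0,0,-0.45,1],[0.12,-0.025,0,0,0,-0.6,1],[0.14,-0.035,0,0,0,-0.75,1],[0.155,-0.04,0,0,0,-0.9,1],[0.165,-0.042,0,0,0,-1.05,1],[0.165,-0.042,0,0,0,-1.2,1],[0.165,-0.042,0,0,0,-1.3513,1],[0.165,-0.042,0,0,0,-1.3513,1]]'
python3 - <<'E'
from h import *
print(stat())
sT=snapshot("top");crop(sT["image"],140,140,130,120,5,"t2")
sS=snapshot("scene");crop(sS["image"],260,190,190,130,4,"s2")
E
```

```text
clock: 9.2
tool_pos: [0.5213, -0.0819, 0.2816]
orientation: [-180.0, -0.0, -4.3]
force: [0.4, 0.8, -0.2]
opening: 0.0876
{'clock': 9.2, 'joint_pos': [12.381, 4.696, -12.718, -0.006, -72.583, 73.296], 'tool_pos': [0.521, -0.082, 0.282], 'orientation': [-179.993, -0.001, -4.326], 'force': [0.372, 0.835, -0.153], 'opening': 0.088}
```

View pics/t2.png

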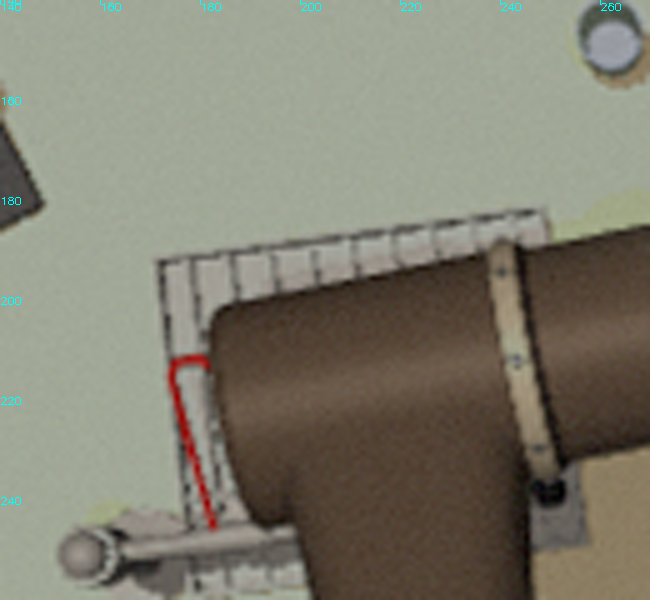

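View pics/s2.png

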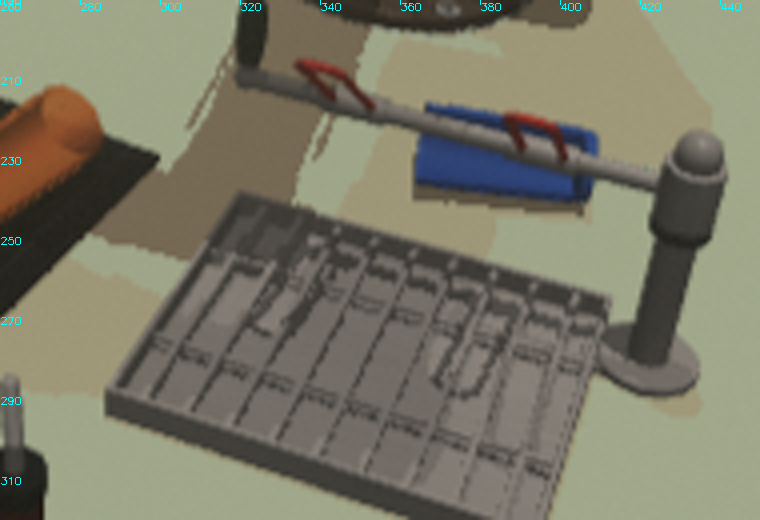

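```bash
python3 -m pendant '[[0.02,0,-0.02,0,0.17,0,1],[0.04,0,-0.02,0,0.35,0,1],[0.04,0,-0.02,0,0.35,0,1]]' >/dev/null; python3 -c "
from h import *
print(stat())"; python3 -m pendant '[[0.02,0,0,0,0.17,0,1],[0.04,0,0,0,0.35,0,1],[0.04,0,0,0,0.35,0,1]]'>/dev/null; python3 -c "
from h import *
print(stat())
print(row([.5217,-.0831,.1],downR(265.75)))"
```

```text
{'clock': 9.675, 'joint_pos': [15.778, -4.716, -26.255, 8.797, -49.941, 65.297], 'tool_pos': [0.558, -0.085, 0.3], 'orientation': [-179.965, -19.976, -4.361], 'force': [0.187, -1.014, 0.012], 'opening': 0.088}
{'clock': 10.05, 'joint_pos': [12.921, -10.618, -48.266, 39.846, -17.475, 38.083], 'tool_pos': [0.598, -0.088, 0.315], 'orientation': [179.934, -40.078, -4.364], 'force': [-0.081, -1.068, -0.156], 'opening': 0.088}
[-0.1973, 0.0004, 0.1149, 0.0018, -0.6995, -0.0023]
```

```bash
cat > kin.py <<'E'
from h import *
D=[([-47.2639,20.5916,.6337,-.021,-70.1368,-16.5064],[.29808,-.60506,.22562],[179.9036,-.008,-153.7775]),
([-35.917,12.785,-5.681,-.004,-71.507,-45.423],[.352,-.491,.261],[-179.984,.021,-171.341]),
([32.628,17.048,.135,.007,-73.042,10.531],[.626,.173,.261],[-179.957,-.014,-46.84]),
([32.321,21.27,-7.034,0,-61.663,17.068],[.6321,.173,.1616],[-179.968,-.009,-40.612]),
([33.11,4.876,-29.033,-.015,-56.146,-21.299],[.4695,.0773,.1615],[179.944,-.009,-78.198]),
([33.905,-2.171,-19.464,.021,-72.541,-25.583],[.4565,.0755,.2842],[-179.841,.054,-81.672]),
([12.381,4.696,-12.718,-.006,-72.583,73.296],[.5213,-.0819,.2816],[-179.993,-.001,-4.326]),
([15.778,-4.716,-26.255,8.797,-49.941,65.297],[.558,-.085,.3],[-179.965,-19.976,-4.361]),
([12.921,-10.618,-48.266,39.846,-17.475,38.083],[.598,-.088,.315],[179.934,-40.078,-4.364])]
Rx=lambda a:R.from_euler("x",a,degrees=True);Ry=lambda a:R.from_euler("y",a,degrees=True);Rz=lambda a:R.from_euler("z",a,degrees=True)
def fk(q,m):
    # m: a1,z1,bx,bz,cx,cz,d,lt, tool rotvec, s4,s6
    A=Rz(q[0]);p=A.apply([m[0],m[6],m[1]])
    A=A*Ry(q[1]);p=p+A.apply([m[2],0,m[3]])
    A=A*Ry(-q[2]);p=p+A.apply([m[4],0,m[5]])
    A=A*Rx(S4*q[3])*Ry(-q[4]);p=p+A.apply([m[7],0,0])
    A=A*Rx(S6*q[5]);return p,A*R.from_rotvec(m[8:11])
def fit():
    global S4,S6
    best=None
    for s4 in(1,-1):
        for s6 in(1,-1):
            S4,S6=s4,s6
            p,A=fk(D[0][0],np.zeros(11));t0=(A.inv()*R.from_euler("xyz",D[0][2],degrees=True)).as_rotvec()
            def res(m):
                r=[]
                for q,p,e in D:
                    pp,A=fk(q,m);r+=list((pp-p)*1000);r+=list((A.inv()*R.from_euler("xyz",e,degrees=True)).as_rotvec(degrees=True))
                r+=[ .001*v for v in m[:8]]
                return r
            s=least_squares(res,np.r_[.05,.4,0,.4,.35,0,-.19,.25,t0])
            if best is None or s.cost<best[0]: best=(s.cost,s4,s6,s.x)
    S4,S6=best[1],best[2];return best
_b=fit();M=_b[3]
LIM=np.array([[-176.03,176.03],[-82.01,121.73],[-58.28,71.71],[-173.87,95.51],[-174.79,-.11],[-173.66,173.66]])
def ik(p,Rt,q0):
    def f(q):
        pp,A=fk(q,M);return np.r_[(pp-p)*1000,(A.inv()*Rt).as_rotvec(degrees=True)*5]
    q0=np.clip(q0,LIM[:,0]+.1,LIM[:,1]-.1)
    s=least_squares(f,q0,bounds=(LIM[:,0],LIM[:,1]),x_scale=30.)
    return s.x,np.abs(s.fun).max()
if __name__=="__main__": print(_b[:3],M.round(4))
E
python3 kin.py
```

```text
(np.float64(2831.6208745869303), -1, -1) [ 0.0313  0.2502  0.0701  0.5948  0.3566  0.0023 -0.1841  0.447  -1.2092
  1.2092 -1.2092]
```

```bash
sed -i 's/p=p+A.apply(\[m\[7\],0,0\])/p=p+Bq.apply([0,m[11],0])+A.apply([m[7],m[12],m[13]])/; s/A=A\*Rx(S4\*q\[3\])\*Ry(-q\[4\]);/A=A*Rx(S4*q[3]);Bq=A;A=A*Ry(-q[4]);/; s/np.zeros(11)/np.zeros(14)/; s/\.25,t0\]/.25,t0,0,0,0]/; s/r+=\[ .001\*v for v in m\[:8\]\]/r+=[.05*v for v in m]/' kin.py
cat >> kin.py <<'E'
    for q,p,e in D:
        pp,A=fk(q,M);print(((pp-p)*1000).round(1),(A.inv()*R.from_euler("xyz",e,degrees=True)).as_rotvec(degrees=True).round(2))
E
python3 kin.py
```

```text
File "kin.py", line 44
    for q,p,e in D:
IndentationError: unexpected indent
```

```bash
sed -i 's/^if __name__=="__main__": print/if __name__=="__main__":\n    print/' kin.py; python3 kin.py
```

```text
(np.float64(0.3071550137572333), -1, -1) [-0.0000e+00  1.9860e-01 -3.0000e-04  6.0160e-01  4.6390e-01 -3.0000e-04
  5.0000e-04  3.7750e-01 -1.2092e+00  1.2092e+00 -1.2092e+00 -9.6100e-02
 -9.6000e-02  2.0000e-04]
[ 0.1 -0.   0.1] [-0.  0. -0.]
[-0.3 -0.4 -0.4] [-0.  0. -0.]
[-0.2 -0.   0.2] [-0. -0.  0.]
[-0.   0.1  0. ] [ 0. -0.  0.]
[-0.1  0.1 -0. ] [-0.  0.  0.]
[-0.   0.2 -0. ] [ 0. -0. -0.]
[ 0.1  0.1 -0. ] [ 0. -0.  0.]
[-0.1 -0.1  0.2] [ 0.  0. -0.]
[ 0.  -0.1 -0. ] [ 0. -0. -0.]
```

```bash
cat > plan.py <<'E'
from kin import *
C=np.array([.412,.3625]);HD=-81.6
def peg(i,C=C,HD=HD):
    a=np.deg2rad(HD);d=np.array([np.cos(a),np.sin(a),0]);xs=np.array([-d[1],d[0],0])
    z=xs*np.cos(np.deg2rad(40))+np.array([0,0,np.sin(np.deg2rad(40))]);y=-d;x=np.cross(y,z)
    b=np.r_[C,.140]+d*(.09,.215)[i-1]
    return b+.138*z,np.c_[x,y,z]
def tool_on_peg(i,u,s,beta,dx=.018,h=0.,extra=0.):
    """TCP pose with tumbler u m short of home along the peg; s grasp offset to foot; beta (deg) tool lean; h grasp point above axis"""
    t,Rp=peg(i);c=t+Rp@np.array([dx,0,-.0545+u])
    # foot direction = +peg z ; tool z = peg x leaned by beta toward... ; tool y=-peg y
    b=np.deg2rad(beta);tz=Rp[:,0]*np.cos(b)+Rp[:,2]*np.sin(b)*-1
    ty=-Rp[:,1];Rt=np.c_[np.cross(ty,tz),ty,tz]
    g=c+Rp[:,2]*s-Rp[:,0]*h
    return g+.019*tz,R.from_matrix(Rt)
if __name__=="__main__":
    for i in(1,2):
        for beta in(0,10,20,30):
            q=np.array([35,0,-30,10,-40,60.])
            print("peg",i,"beta",beta)
            for u in(.16,.12,.08,.04,0):
                best=None
                for q0 in(q,[35,0,-30,10,-40,60.],[30,-10,-45,40,-20,40],[40,20,-10,-10,-50,70]):
                    qq,e=ik(*tool_on_peg(i,u,.018,beta),np.array(q0,float))
                    if best is None or e<best[1]-1e-3: best=(qq,e)
                q=best[0];print(u,q.round(1),round(best[1],2))
E
python3 plan.py
```

```text
peg 1 beta 0
0.16 [ 39.    4.1 -45.1  76.1 -19.7  -9.6] 0.0
0.12 [ 35.2   2.8 -50.3  90.  -16.8 -21.1] 0.0
0.08 [ 34.7   2.  -53.8  95.5 -16.8 -26.8] 4.61
0.04 [ 37.    1.4 -56.7  95.5 -18.3 -29.3] 11.31
0 [ 38.8   2.2 -58.3  95.5 -19.2 -31.5] 18.74
peg 1 beta 10
0.16 [ 48.4   7.2 -29.7  34.7 -34.3  24.2] 0.0
0.12 [ 49.5   5.6 -36.3  39.9 -30.8  17.2] 0.0
0.08 [ 50.1   4.2 -43.   46.5 -27.3   9.2] 0.0
0.04 [ 49.8   3.  -49.4  55.1 -23.8  -0.1] 0.0
0 [ 48.    2.1 -55.6  66.7 -20.3 -10.9] 0.0
peg 1 beta 20
0.16 [ 47.4  11.4 -15.   16.5 -49.   41.7] 0.0
0.12 [ 49.2   9.6 -21.3  18.4 -45.2  37.7] 0.0
0.08 [ 51.2   8.  -27.5  20.6 -41.4  33.2] 0.0
0.04 [ 53.3   6.6 -33.8  23.3 -37.6  28. ] 0.0
0 [ 55.5   5.4 -40.   26.9 -33.7  21.9] 0.0
peg 1 beta 30
0.16 [ 44.4  16.4  -2.3   6.6 -63.3  51.4] 0.0
0.12 [ 46.2  14.4  -8.6   7.1 -59.2  49. ] 0.0
0.08 [ 48.1  12.6 -14.6   7.8 -55.2  46.3] 0.0
0.04 [ 50.1  11.1 -20.5   8.5 -51.2  43.3] 0.0
0 [ 52.4   9.7 -26.2   9.5 -47.2  39.9] 0.0
peg 2 beta 0
0.16 [ 21.8   0.4 -49.4  83.5  -8.6  -3.8] 0.0
0.12 [ 17.4  -0.9 -53.1  95.5  -5.9 -12.6] 6.03
0.08
[... 178 characters left out ...]
 28.3 -31.1  39.3] 0.0
0.12 [ 38.5   2.  -38.5  33.6 -26.9  32.7] 0.0
0.08 [ 38.5   0.3 -45.7  40.9 -22.5  24.6] 0.0
0.04 [ 36.9  -1.1 -53.1  51.8 -17.7  14.3] 0.0
0 [ 35.1  -2.1 -58.3  60.2 -14.6   6.9] 4.52
peg 2 beta 20
0.16 [ 36.7   8.4 -17.3  12.7 -47.3  54.5] 0.0
0.12 [ 38.2   6.4 -23.6  14.3 -43.4  51.2] 0.0
0.08 [ 39.9   4.5 -30.   16.3 -39.4  47.3] 0.0
0.04 [ 41.6   2.9 -36.4  18.9 -35.3  42.7] 0.0
0 [ 43.5   1.4 -42.9  22.4 -31.1  37.2] 0.0
peg 2 beta 30
0.16 [ 34.3  13.6  -5.4   4.9 -62.   62.2] 0.0
0.12 [ 35.6  11.5 -11.7   5.4 -58.   60.3] 0.0
0.08 [ 37.1   9.6 -17.7   5.9 -54.   58.2] 0.0
0.04 [ 38.8   7.9 -23.7   6.6 -50.   55.7] 0.0
0 [ 40.7   6.4 -29.5   7.4 -45.9  52.9] 0.0
```

```bash
cat >> plan.py <<'E'
def loop(i,C=C,HD=HD):
    t,Rp=peg(i,C,HD);pts=[[0,-13,-135],[0,-13,-12],[0,-6.5,-3],[0,6.5,-3],[0,13,-12],[0,13,-135]]
    return np.array(pts)/1000@Rp.T+t
def overlay(sn,x0,y0,w,h,k,name,C=C,HD=HD,extra=()):
    cam=Cam(sn);im=cv2.resize(sn["image"][y0:y0+h,x0:x0+w],None,fx=k,fy=k,interpolation=cv2.INTER_CUBIC)
    def dr(P,col,cl=False):
        q=((cam.proj(P)+.5-[x0,y0])*k).astype(np.int32);cv2.polylines(im,[q.reshape(-1,1,2)],cl,col,1,cv2.LINE_AA)
    for i in(1,2): dr(loop(i,C,HD),(255,0,0))
    a=np.deg2rad(HD);d=np.array([np.cos(a),np.sin(a),0]);b=np.r_[C,.14];dr([b,b+d*.29],(0,255,0))
    hp=np.r_[C,0]+d*.29;dr([hp+[0,0,.152],hp+[0,0,.202]],(0,255,0));dr([np.r_[C,0],np.r_[C,.182]],(0,255,0))
    for P in extra: dr(P,(255,255,0))
    cv2.imwrite(f"pics/{name}.png",im)
def pick(c,yawdeg,s,beta,h=0.,up=0.):
    Tm=tumb_R(np.deg2rad(yawdeg));m=Tm[:,2];ty=np.cross([0,0,1.],m);ty/=np.linalg.norm(ty)  # left of mouth dir
    D=np.cross(ty,m);D=D if D[2]<0 else -D
    b=np.deg2rad(beta);tz=D*np.cos(b)+m*np.sin(b)
    # tool y = -peg y analogue: heading about -90
    Y=ty if ty[1]<0 else -ty
    g=np.array(c)-m*s-D*h
    return g+.019*tz+np.array([0,0,up]),R.from_matrix(np.c_[np.cross(Y,tz),Y,tz])
E
python3 - <<'E'
from plan import *
overlay(snapshot("scene"),260,180,190,140,4,"ov1")
for up in(.2,.1,0):
    p,Rt=pick([.5037,-.0818,.035],175.75,.018,20,0.002,up);q,e=ik(p,Rt,ctrl.get_obs()["joint_pos"]);print(p.round(4),q.round(1),round(e,2),row(p,Rt))
E
```

```text
[ 0.5147 -0.0826  0.2188] [  8.7  20.5  -2.   -4.8 -88.8  78. ] 0.0 [-0.1251, 0.001, 0.0192, 0.0005, -1.0805, -0.002]
[ 0.5147 -0.0826  0.1188] [  8.7  25.4  -8.6  -4.9 -77.4  79. ] 0.0 [-0.1895, 0.001, 0.0957, 0.0005, -1.0805, -0.002]
[ 0.5147 -0.0826  0.0188] [  8.7  31.9 -13.1  -5.2 -66.4  80. ] 0.0 [-0.2539, 0.001, 0.1723, 0.0005, -1.0805, -0.002]
```

View pics/ov1.png

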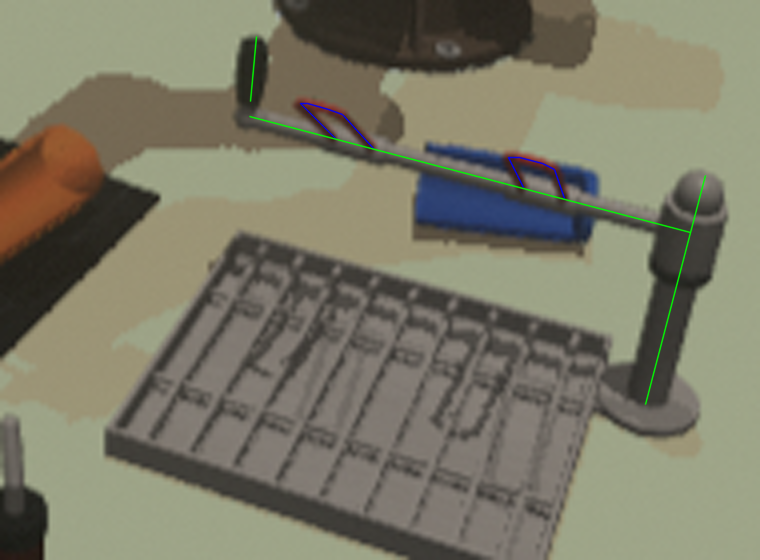

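```bash
python3 -m pendant '[[-0.02,0,0.002,0,-0.18,0,1],[-0.04,0.001,0.004,0,-0.36,0,1],[-0.06,0.001,0.008,0,-0.54,0,1],[-0.08,0.001,0.012,0,-0.72,0,1],[-0.1,0.001,0.015,0,-0.9,0,1],[-0.125,0.001,0.019,0,-1.08,0,1],[-0.157,0.001,0.057,0,-1.08,0,1],[-0.1895,0.001,0.0957,0,-1.08,0,1],[-0.1895,0.001,0.0957,0,-1.08,0,1]]'
python3 - <<'E'
from plan import *
print(stat())
for up in(.02,0):
    p,Rt=pick([.5037,-.0818,.035],175.75,.018,20,0.002,up);print(row(p,Rt))
sT=snapshot("top");overlay(sT,140,160,130,110,6,"ov2")
crop(sT["image"],260,170,120,100,6,"t3")
E
```

```text
clock: 11.22
tool_pos: [0.514, -0.0816, 0.1171]
orientation: [-179.9, 22.4, -4.3]
force: [0.2, -0.5, 0.5]
opening: 0.0878
{'clock': 11.225, 'joint_pos': [8.698, 25.759, -8.335, -5.075, -77.796, 79.042], 'tool_pos': [0.514, -0.082, 0.117], 'orientation': [-179.943, 22.372, -4.281], 'force': [0.196, -0.478, 0.533], 'opening': 0.088}
[0.0305, 0.0011, 0.0721, -0.0012, 0.0095, -0.0005]
[0.0381, 0.0011, 0.0906, -0.0012, 0.0095, -0.0005]
```

View pics/ov2.png

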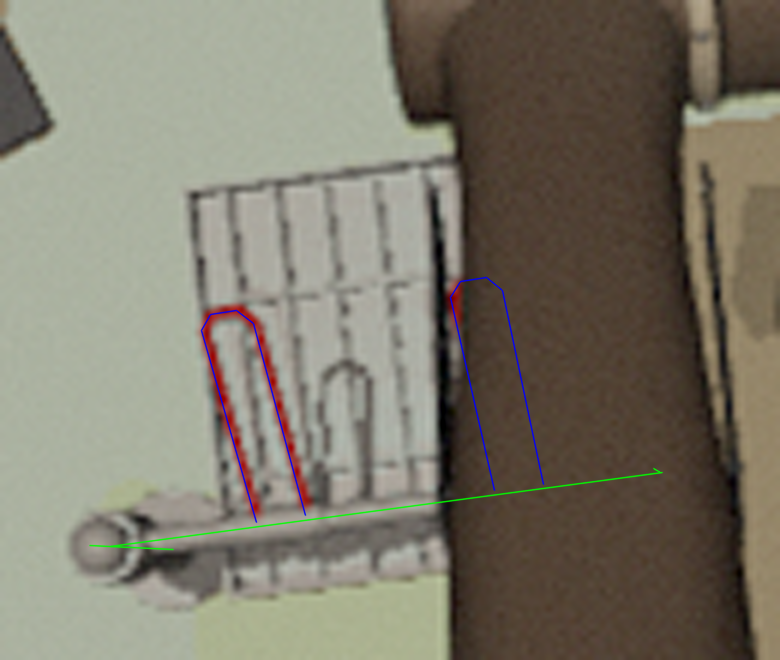

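View pics/t3.png

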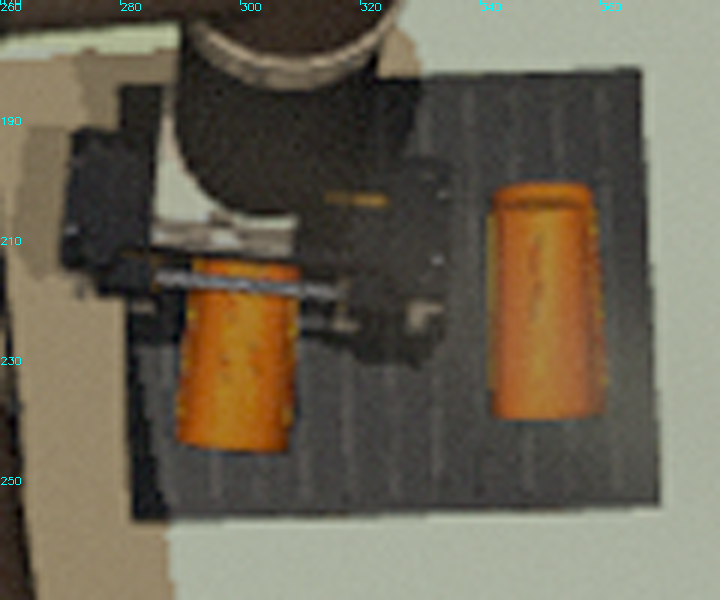

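Run:
```python
from plan import *
obs=[]
for n,boxes in(("top",[(170,205,197,250)]),("scene",[(330,200,356,220),(384,214,405,232)])):
    s=snapshot(n);c=Cam(s);im=s["image"].astype(int);m=(im[...,2]>90)&(im[...,1]<70)&(im[...,0]<70)
    for j,b in enumerate(boxes):
        mm=np.zeros_like(m);mm[b[1]:b[3],b[0]:b[2]]=m[b[1]:b[3],b[0]:b[2]];yx=np.argwhere(mm)
        print(n,len(yx),yx.min(0),yx.max(0))
        obs.append((c,yx[:,::-1].astype(float),1 if n=="top" or j==1 else 2))
def dist(P,L):
    a=L[:-1];b=L[1:];d=b-a;t=np.clip(((P[:,None]-a)*d).sum(2)/(d*d).sum(1),0,1);q=a+t[...,None]*d
    D=P[:,None]-q;k=(D**2).sum(2).argmin(1);return D[np.arange(len(P)),k]
def res(v,full=False):
    r=[];mn=[]
    for c,P,i in obs:
        l=loop(i,v[:2],v[2]);l[:,2]+=v[3];d=dist(P,c.proj(l));r.append(d.ravel()/np.sqrt(len(P)));mn.append(d.mean(0))
    return mn if full else np.r_[np.concatenate(r),(v[2]-HD)*.3,v[3]*100]
s=least_squares(res,[*C,HD,0],x_scale=[.01,.01,1,.01],loss="soft_l1",f_scale=.3)
print(s.x,np.round(res(s.x,True),2),np.round(res([*C,HD,0],True),2))
```

```text
top 93 [211 174] [245 191]
scene 27 [205 334] [216 353]
scene 17 [219 387] [222 398]
[ 4.12230711e-01  3.61477394e-01 -8.16985533e+01 -2.66341883e-04] [[ 0.08 -0.03]
 [ 0.03  0.02]
 [ 0.04 -0.01]] [[ 0.4  -0.12]
 [-0.05  0.09]
 [-0.02  0.08]]
```

```bash
sed -i 's/^C=np.array.*/C=np.array([.4122,.3615]);HD=-81.7/' plan.py; python3 -m pendant '[[0.012,0.001,0.03,0,0.009,0,1],[0.022,0.001,0.055,0,0.009,0,1],[0.031,0.001,0.073,0,0.009,0,1],[0.0345,0.001,0.082,0,0.009,0,1],[0.038,0.001,0.0905,0,0.009,0,1],[0.038,0.001,0.0905,0,0.009,0,1],[0.038,0.001,0.0905,0,0.009,0,0.3],[0.038,0.001,0.0905,0,0.009,0,0.1],[0.038,0.001,0.0905,0,0.009,0,-1],[0.038,0.001,0.0905,0,0.009,0,-1],[0.038,0.001,0.0905,0,0.009,0,-1]]'; python3 -c "
from plan import *
print(stat());p,Rt=pick([.5037,-.0818,.035],175.75,.018,20,0.002,0);print(row(p,Rt))"
```

```text
clock: 12.75
tool_pos: [0.5173, -0.0836, 0.0221]
orientation: [180.0, 21.2, -4.3]
force: [-0.2, 0.8, 2.4]
opening: 0.0567
{'clock': 12.75, 'joint_pos': [8.644, 31.474, -13.102, -5.073, -66.263, 79.987], 'tool_pos': [0.517, -0.084, 0.022], 'orientation': [179.998, 21.247, -4.267], 'force': [-0.222, 0.803, 2.401], 'opening': 0.057}
[-0.0014, -0.0008, 0.0041, -0.0001, -0.0102, -0.0003]
```

```bash
python3 -m pendant '[[0,0,0,0,0,0,-1],[-0.002,0,-0.005,0,0,0,-1],[-0.006,0,-0.014,0,0,0,-1],[-0.011,0,-0.028,0,0,0,-1],[-0.019,0,-0.046,0,0,0,-1],[-0.026,0,-0.065,0,0,0,-1],[-0.037,0,-0.093,0,0,0,-1],[-0.045,0,-0.112,0,0,0,-1],[-0.056,0,-0.14,0,0,0,-1],[-0.067,0,-0.167,0,0,0,-1],[-0.067,0,-0.167,0,0,0,-1]]'
python3 - <<'E'
from plan import *
print(stat())
crop(snapshot("scene")["image"],180,130,150,120,5,"s4");crop(snapshot("top")["image"],260,150,120,110,5,"t4")
E
```

```text
clock: 14.12
tool_pos: [0.5166, -0.0836, 0.2051]
orientation: [-180.0, 20.9, -4.2]
force: [-0.1, 1.1, -3.0]
opening: 0.0569
{'clock': 14.125, 'joint_pos': [8.692, 20.691, -3.394, -4.633, -86.345, 78.194], 'tool_pos': [0.517, -0.084, 0.205], 'orientation': [-179.955, 20.913, -4.235], 'force': [-0.123, 1.063, -3.026], 'opening': 0.057}
```

View pics/s4.png

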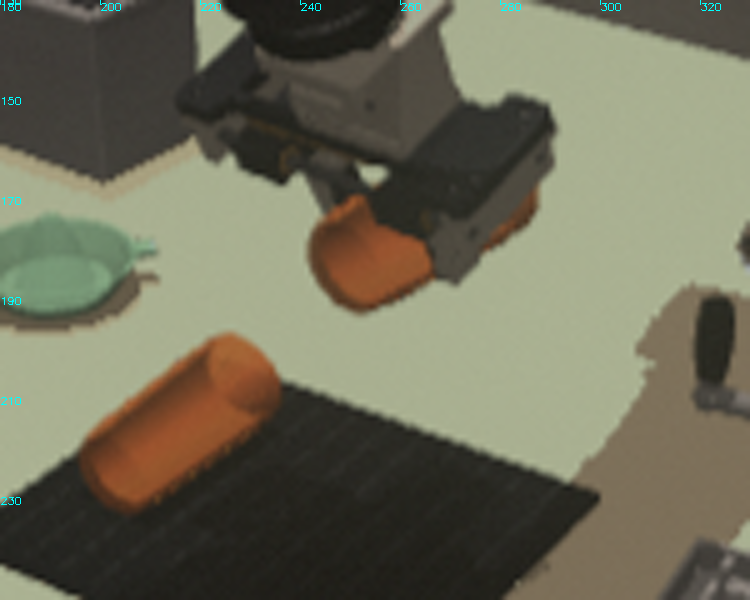

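View pics/t4.png

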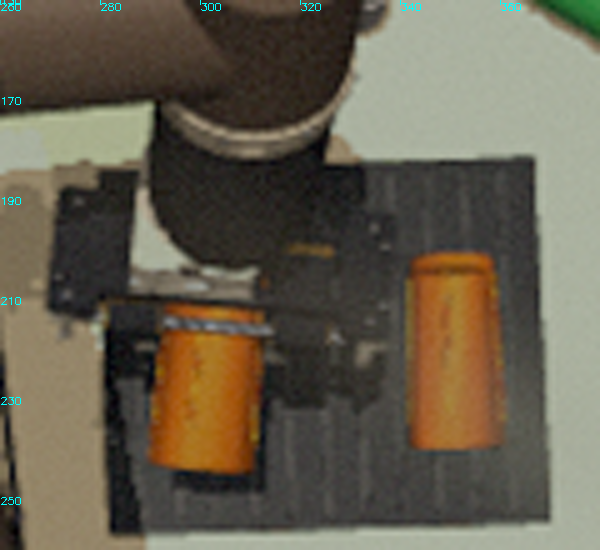

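```bash
cat >> plan.py <<'E'
def inhand(p,e,c,yaw):
    Rt=R.from_euler("xyz",e,degrees=True);Tm=tumb_R(np.deg2rad(yaw));return Rt.inv().apply(np.array(c)-p),Rt.inv().apply(Tm[:,2])
def place(i,u,dx,G,dy=0.):
    cl,ml=G;t,Rp=peg(i);c=t+Rp@np.array([dx,dy,-.0545+u])
    # in tool frame: tool y, mouth ml  -> world -peg y, -peg z
    yl=np.array([0,1.,0]);yl=yl-ml*(yl@ml);yl/=np.linalg.norm(yl)
    A=np.c_[np.cross(yl,ml),yl,ml];B=np.c_[np.cross(-Rp[:,1],-Rp[:,2]),-Rp[:,1],-Rp[:,2]]
    Rt=R.from_matrix(B@A.T);return c-Rt.apply(cl),Rt
G1=inhand([.5173,-.0836,.0221],[180,21.25,-4.27],[.5037,-.0818,.035],175.75)
E
python3 - <<'E'
from plan import *
print(G1)
q=ctrl.get_obs()["joint_pos"]
for i in (1,):
  for u,dx in((.2,.004),(.15,.004),(.1,.004),(.05,.004),(.003,.004),(.003,.018)):
    p,Rt=place(i,u,dx,G1);q,e=ik(p,Rt,q);print(u,p.round(4),Rt.as_euler("xyz",degrees=True).round(1),q.round(1),round(e,2),row(p,Rt))
E
```

```text
(array([-0.01744048, -0.00078239, -0.00705885]), array([-9.43106598e-01,  3.48887812e-04,  3.32490336e-01]))
0.2 [0.6614 0.3061 0.3187] [-180.   -20.6    8.3] [ 46.3  11.7  -9.   15.5 -53.9  44.5] 0.0 [0.0669, -0.3993, -0.1506, -0.0017, 0.7263, -0.2242]
0.15 [0.6235 0.3006 0.2865] [-180.   -20.6    8.3] [ 48.6   9.1 -17.   17.5 -49.2  40. ] 0.0 [0.0436, -0.391, -0.1071, -0.0017, 0.7263, -0.2242]
0.1 [0.5856 0.295  0.2544] [-180.   -20.6    8.3] [ 51.1   6.8 -24.9  19.8 -44.7  34.7] 0.0 [0.0204, -0.3826, -0.0637, -0.0017, 0.7263, -0.2242]
0.05 [0.5477 0.2895 0.2223] [-180.   -20.6    8.3] [ 53.8   4.8 -32.6  22.9 -40.2  28.5] 0.0 [-0.0028, -0.3742, -0.0202, -0.0017, 0.7263, -0.2242]
0.003 [0.512  0.2843 0.1921] [-180.   -20.6    8.3] [ 56.5   3.2 -39.8  26.5 -35.9  21.6] 0.0 [-0.0247, -0.3664, 0.0207, -0.0017, 0.7263, -0.2242]
0.003 [0.5209 0.2856 0.1813] [-180.   -20.6    8.3] [ 55.5   4.6 -40.   27.4 -34.1  21.5] 0.0 [-0.0126, -0.3683, 0.0275, -0.0017, 0.7263, -0.2242]
```

```bash
python3 -m pendant '[[-0.01,0,-0.04,0,0,0,-1],[-0.02,-0.02,-0.09,0,0.07,-0.02,-1],[-0.02,-0.05,-0.13,0,0.15,-0.05,-1],[-0.015,-0.09,-0.16,0,0.24,-0.07,-1],[-0.005,-0.135,-0.18,0,0.33,-0.1,-1],[0.005,-0.18,-0.2,0,0.42,-0.13,-1],[0.015,-0.23,-0.21,0,0.5,-0.155,-1],[0.025,-0.28,-0.22,0,0.58,-0.18,-1],[0.032,-0.33,-0.226,0,0.66,-0.205,-1],[0.038,-0.37,-0.226,-0.0017,0.7263,-0.2242,-1],[0.038,-0.3993,-0.226,-0.0017,0.7263,-0.2242,-1],[0.038,-0.3993,-0.226,-0.0017,0.7263,-0.2242,-1]]'
python3 - <<'E'
from plan import *
print(stat())
for u in(.2,.15,.14): print(u,row(*place(1,u,.004,G1)))
sS=snapshot("scene");crop(sS["image"],280,80,170,150,4,"s5")
E
```

```text
clock: 15.72
tool_pos: [0.6615, 0.3076, 0.3963]
orientation: [179.9, -20.3, 8.4]
force: [-0.5, -0.1, -3.3]
opening: 0.0567
{'clock': 15.725, 'joint_pos': [46.465, 10.71, 0.25, 13.861, -64.069, 47.544], 'tool_pos': [0.662, 0.308, 0.396], 'orientation': [179.865, -20.279, 8.421], 'force': [-0.495, -0.057, -3.347], 'opening': 0.057}
0.2 [-0.0273, 0.0013, 0.0727, 0.0017, 0.0053, 0.0023]
0.15 [-0.0743, 0.0012, 0.0896, 0.0017, 0.0053, 0.0023]
0.14 [-0.0837, 0.0012, 0.0929, 0.0017, 0.0053, 0.0023]
```

View pics/s5.png

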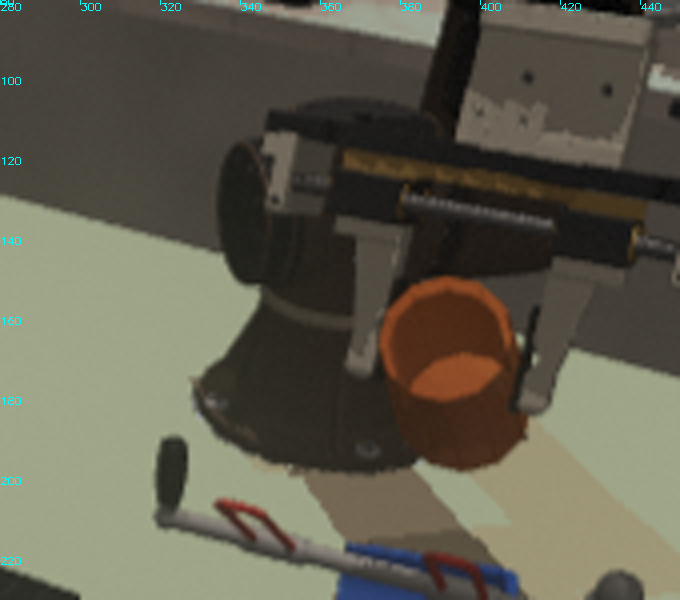

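```bash
cat >> plan.py <<'E'
def held(G):
    p,Rt,o=cur();c=p+Rt.apply(G[0]);m=Rt.apply(G[1]);y=Rt.apply([0,1,0]);y-=m*(y@m);y/=np.linalg.norm(y)
    return c,np.c_[np.cross(y,m),y,m]
def rings(c,Rm):
    P=tumb_pts(c,Rm);return [np.r_[P[:12],P[:1]],np.r_[P[12:],P[12:13]]]
E
python3 - <<'E'
from plan import *
c,Rm=held(G1);sS=snapshot("scene");overlay(sS,280,80,170,150,4,"ov5",extra=rings(c,Rm))
sT=snapshot("top");overlay(sT,130,130,130,120,5,"ov5t",extra=rings(c,Rm))
E
```

```text
(no output)
```

View pics/ov5.png

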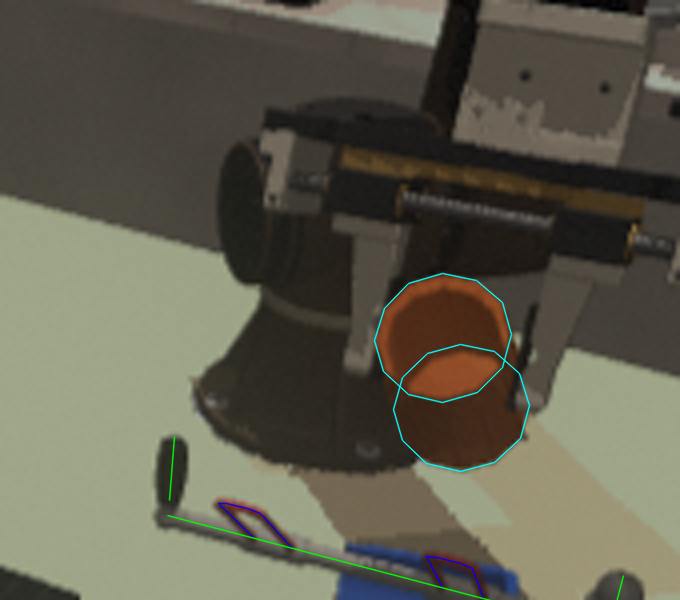

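View pics/ov5t.png

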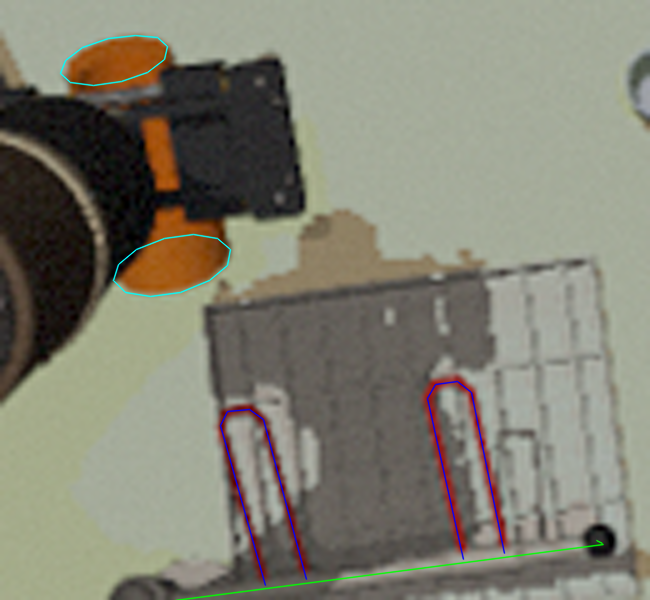

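```bash
python3 -m pendant '[[-0.012,0.001,0.03,0.0017,0.005,0.002,-1],[-0.02,0.001,0.055,0.0017,0.005,0.002,-1],[-0.0273,0.001,0.0727,0.0017,0.005,0.002,-1],[-0.05,0.001,0.081,0.0017,0.005,0.002,-1],[-0.0743,0.001,0.0896,0.0017,0.005,0.002,-1],[-0.0743,0.001,0.0896,0.0017,0.005,0.002,-1]]'
python3 - <<'E'
from plan import *
print(stat())
for u in(.15,.1,.05,.01,.004): print(u,row(*place(1,u,.004,G1)))
c,Rm=held(G1)
t,Rp=peg(1);print("peg frame",((c-t)@Rp*1000).round(1),np.rad2deg(np.arccos(-Rm[:,2]@Rp[:,2])).round(2))
overlay(snapshot("scene"),300,120,150,130,5,"ov6",extra=rings(c,Rm))
E
```

```text
clock: 16.62
tool_pos: [0.6234, 0.2974, 0.2876]
orientation: [-179.9, -20.7, 8.1]
force: [-0.2, 0.5, -2.1]
opening: 0.0564
{'clock': 16.625, 'joint_pos': [48.425, 8.83, -17.251, 17.514, -49.174, 39.915], 'tool_pos': [0.623, 0.297, 0.288], 'orientation': [-179.944, -20.681, 8.118], 'force': [-0.167, 0.542, -2.073], 'opening': 0.056}
0.15 [0.0001, -0.0031, 0.0012, 0.0003, -0.0018, -0.0026]
0.1 [-0.0471, -0.003, 0.0177, 0.0003, -0.0018, -0.0026]
0.05 [-0.0943, -0.0029, 0.0343, 0.0003, -0.0018, -0.0026]
0.01 [-0.132, -0.0027, 0.0475, 0.0003, -0.0018, -0.0026]
0.004 [-0.1377, -0.0027, 0.0495, 0.0003, -0.0018, -0.0026]
peg frame [ 2.9 -3.1 95.8] 0.17
```

View pics/ov6.png

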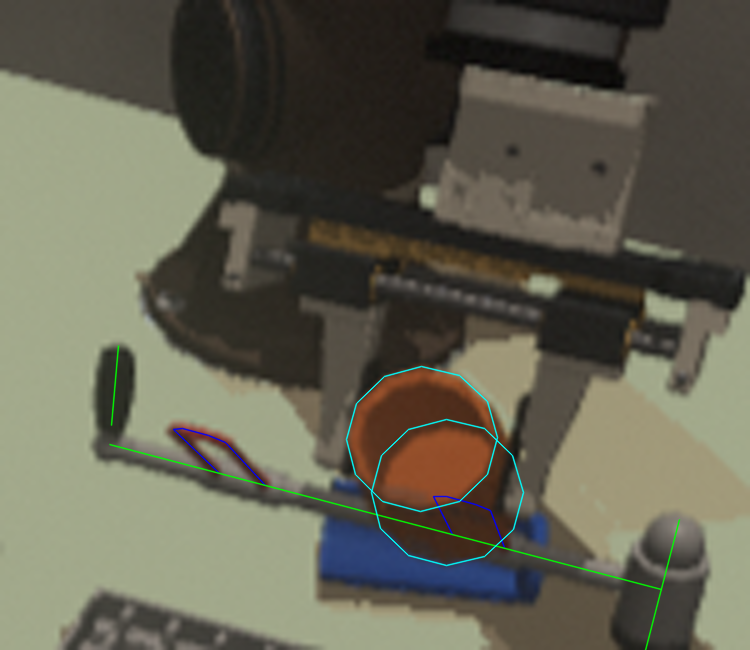

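Run:
```python
from h import *
sT=snapshot("top");T=Cam(sT);sS=snapshot("scene");S=Cam(sS)
it=cv2.imread("pics/top0.png");is_=cv2.imread("pics/scene0.png")
B={1:((285,200,315,250),(240,208,290,252)),2:((340,196,364,245),(192,194,240,236))}
for k,(bt,bs) in B.items():
    obs=[(C,bigcontour(amber(im,b))[1]) for im,C,b in((it,T,bt),(is_,S,bs))]
    for y0 in(np.pi,0):
        def res(q):
            P=tumb_pts(q[:3],tumb_R(q[3]));r=[]
            for C,c in obs:
                h=cv2.convexHull(C.proj(P).astype(np.float32));r+=[cv2.pointPolygonTest(h,(float(p[0]),float(p[1])),True)-.5 for p in c[:,0]]
            return r
        s=least_squares(res,[.51,(-.082,-.25)[k-1],.035,y0],diff_step=1e-3,loss="soft_l1",f_scale=.5,x_scale=[.01,.01,.01,.1])
        print(k,y0,s.x.round(4),s.cost.round(2))
crop(is_,235,200,60,60,10,"z1")
```

```text
1 3.141592653589793 [ 0.5035 -0.0819  0.0353  3.0713] 25.28
1 0 [ 0.5016 -0.0806  0.0377 -0.0414] 37.54
2 3.141592653589793 [ 0.5236 -0.2503  0.0337  3.167 ] 35.01
2 0 [ 0.5225 -0.2485  0.0373  0.0255] 42.99
```

View pics/z1.png

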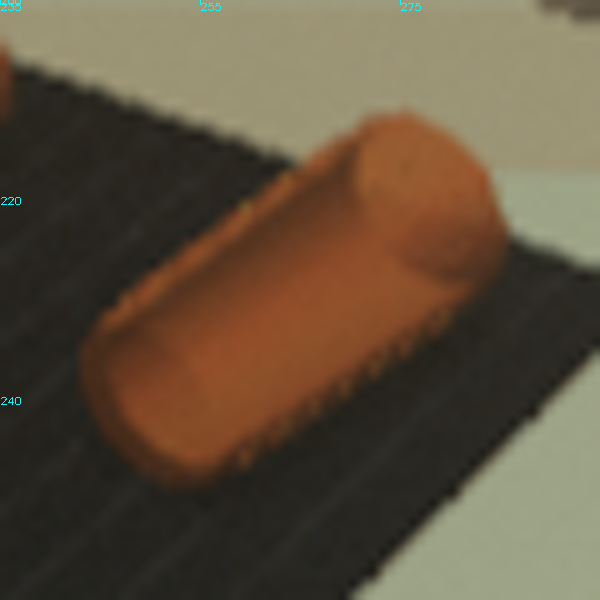

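```bash
python3 -m pendant '[[0,-0.003,0.001,0,-0.002,-0.0026,-1],[-0.012,-0.003,0.0055,0,-0.002,-0.0026,-1],[-0.024,-0.003,0.01,0,-0.002,-0.0026,-1],[-0.036,-0.003,0.014,0,-0.002,-0.0026,-1],[-0.047,-0.003,0.0177,0,-0.002,-0.0026,-1],[-0.047,-0.003,0.0177,0,-0.002,-0.0026,-1]]'
python3 - <<'E'
from plan import *
print(stat())
for u in(.1,.05,.02,.01,.004): print(u,row(*place(1,u,.004,G1)))
c,Rm=held(G1)
t,Rp=peg(1);print("peg frame",((c-t)@Rp*1000).round(1),np.rad2deg(np.arccos(-Rm[:,2]@Rp[:,2])).round(2))
overlay(snapshot("scene"),300,120,150,130,5,"ov7",extra=rings(c,Rm))
overlay(snapshot("top"),130,140,130,120,5,"ov7t",extra=rings(c,Rm))
E
```

```text
clock: 17.52
tool_pos: [0.5858, 0.2967, 0.2548]
orientation: [-180.0, -20.7, 8.4]
force: [-0.5, -0.9, -2.6]
opening: 0.0565
{'clock': 17.525, 'joint_pos': [51.221, 6.814, -24.829, 19.916, -44.651, 34.61], 'tool_pos': [0.586, 0.297, 0.255], 'orientation': [-179.97, -20.652, 8.388], 'force': [-0.508, -0.918, -2.559], 'opening': 0.057}
0.1 [-0.0006, 0.0016, 0.0002, -0.0009, -0.0013, 0.0018]
0.05 [-0.0478, 0.0016, 0.0168, -0.0009, -0.0013, 0.0018]
0.02 [-0.0761, 0.0016, 0.0267, -0.0009, -0.0013, 0.0018]
0.01 [-0.0855, 0.0016, 0.03, -0.0009, -0.0013, 0.0018]
0.004 [-0.0912, 0.0015, 0.032, -0.0009, -0.0013, 0.0018]
peg frame [ 4.   1.6 46.1] 0.11
```

View pics/ov7.png

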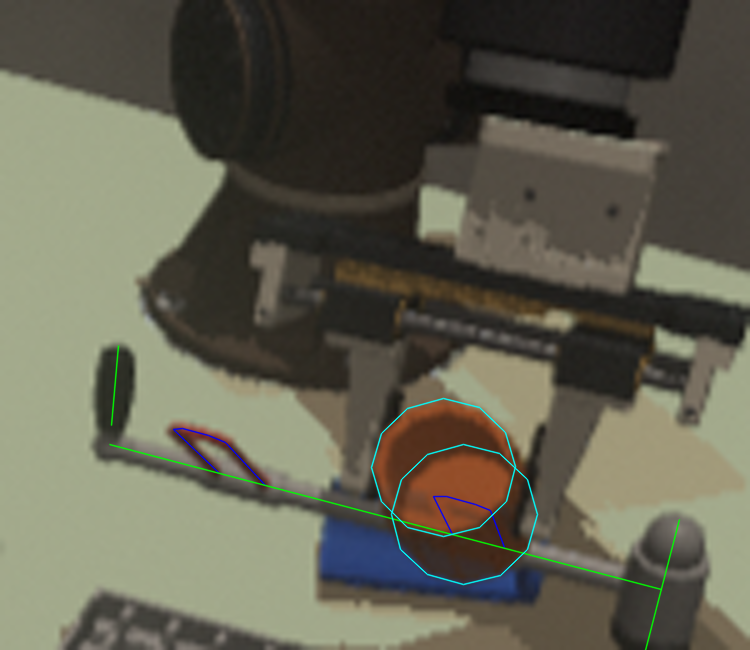

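View pics/ov7t.png

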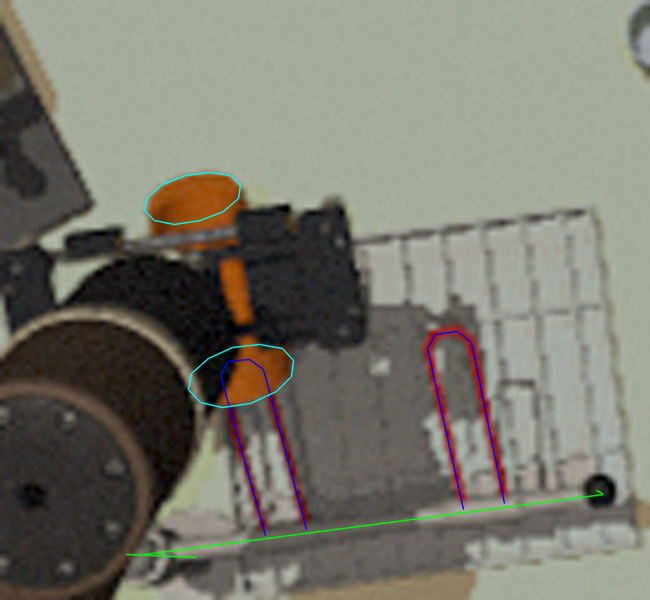

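```bash
python3 -m pendant '[[-0.012,0.0016,0.0045,0,-0.001,0.002,-1],[-0.024,0.0016,0.0085,0,-0.001,0.002,-1],[-0.036,0.0016,0.0127,0,-0.001,0.002,-1],[-0.048,0.0016,0.0168,0,-0.001,0.002,-1],[-0.048,0.0016,0.0168,0,-0.001,0.002,-1]]'
python3 - <<'E'
from plan import *
print(stat())
for u in(.05,.02,.012,.005): print(u,row(*place(1,u,.004,G1)))
c,Rm=held(G1)
t,Rp=peg(1);print("peg frame",((c-t)@Rp*1000).round(1),np.rad2deg(np.arccos(-Rm[:,2]@Rp[:,2])).round(2))
E
```

```text
clock: 18.25
tool_pos: [0.5475, 0.2894, 0.222]
orientation: [-179.9, -20.6, 8.3]
force: [-0.2, -0.1, -3.7]
opening: 0.057
{'clock': 18.25, 'joint_pos': [53.852, 4.748, -32.667, 22.876, -40.107, 28.433], 'tool_pos': [0.547, 0.289, 0.222], 'orientation': [-179.941, -20.587, 8.269], 'force': [-0.177, -0.129, -3.666], 'opening': 0.057}
0.05 [0.0003, -0.0001, -0.0002, -0.0007, -0.0001, -0.0002]
0.02 [-0.028, -0.0001, 0.0098, -0.0007, -0.0001, -0.0002]
0.012 [-0.0356, -0.0001, 0.0124, -0.0007, -0.0001, -0.0002]
0.005 [-0.0422, -0.0001, 0.0147, -0.0007, -0.0001, -0.0002]
peg frame [ 4.1 -0.1 -4.8] 0.02
```

```bash
python3 -m pendant '[[-0.009,0,0.0032,0,0,0,-1],[-0.018,0,0.0063,0,0,0,-1],[-0.028,0,0.0098,0,0,0,-1],[-0.034,0,0.0119,0,0,0,-1],[-0.038,0,0.0133,0,0,0,-1],[-0.042,0,0.0147,0,0,0,-1],[-0.042,0,0.0147,0,0,0,-1],[-0.042,0,0.0147,0,0,0,-1]]'
python3 - <<'E'
from plan import *
print(stat())
for u,dx in((.005,.004),(.003,.004),(.003,.012),(.003,.015),(.003,.018)): print(u,dx,row(*place(1,u,dx,G1)))
c,Rm=held(G1)
t,Rp=peg(1);print("peg frame",((c-t)@Rp*1000).round(1),np.rad2deg(np.arccos(-Rm[:,2]@Rp[:,2])).round(2))
E
```

```text
clock: 19.25
tool_pos: [0.5149, 0.2852, 0.1944]
orientation: [-179.9, -20.7, 8.2]
force: [-0.6, 0.2, -2.7]
opening: 0.0568
{'clock': 19.25, 'joint_pos': [56.367, 3.269, -39.348, 26.327, -36.106, 21.982], 'tool_pos': [0.515, 0.285, 0.194], 'orientation': [-179.878, -20.656, 8.217], 'force': [-0.62, 0.176, -2.682], 'opening': 0.057}
0.005 0.004 [-0.0017, 0.0005, 0.0005, -0.0015, -0.0013, -0.001]
0.003 0.004 [-0.0036, 0.0005, 0.0011, -0.0015, -0.0013, -0.001]
0.003 0.012 [-0.0009, 0.0005, 0.0087, -0.0015, -0.0013, -0.001]
0.003 0.015 [0.0001, 0.0005, 0.0115, -0.0015, -0.0013, -0.001]
0.003 0.018 [0.0011, 0.0005, 0.0143, -0.0015, -0.0013, -0.001]
peg frame [  4.1   0.5 -47.8] 0.11
```

```bash
python3 -m pendant '[[-0.003,0,0.003,0,0,0,-1],[-0.002,0,0.006,0,0,0,-1],[-0.001,0,0.0087,0,0,0,-1],[-0.0005,0,0.0102,0,0,0,-1],[0,0,0.0115,0,0,0,-1],[0,0,0.0115,0,0,0,-1]]'
python3 - <<'E'
from plan import *
print(stat());c,Rm=held(G1)
for u,dx in((.003,.017),(.003,.018)): print(u,dx,row(*place(1,u,dx,G1)))
t,Rp=peg(1);print("peg frame",((c-t)@Rp*1000).round(1),np.rad2deg(np.arccos(-Rm[:,2]@Rp[:,2])).round(2))
E
```

```text
clock: 20.0
tool_pos: [0.5188, 0.2856, 0.1833]
orientation: [-179.9, -20.6, 8.2]
force: [0.9, -0.1, -3.0]
opening: 0.0569
{'clock': 20.0, 'joint_pos': [55.768, 4.271, -40.149, 27.322, -34.327, 21.254], 'tool_pos': [0.519, 0.286, 0.183], 'orientation': [-179.896, -20.635, 8.212], 'force': [0.852, -0.116, -2.988], 'opening': 0.057}
0.003 0.017 [0.001, 0.0003, 0.0017, -0.0012, -0.001, -0.0011]
0.003 0.018 [0.0013, 0.0003, 0.0026, -0.0012, -0.001, -0.0011]
peg frame [ 15.1   0.3 -51.9] 0.1
```

```bash
python3 -m pendant '[[0.0005,0,0.001,0,0,0,-1],[0.001,0,0.002,0,0,0,-1],[0.001,0,0.002,0,0,0,-1]]'; python3 -c "
from plan import *
print(stat())"; python3 -m pendant '[[0.0003,0,0.001,0,0,0,-1],[0.0003,0,0.001,0,0,0,-1]]'
python3 - <<'E'
from plan import *
print(stat());c,Rm=held(G1)
t,Rp=peg(1);print("peg frame",((c-t)@Rp*1000).round(1),np.rad2deg(np.arccos(-Rm[:,2]@Rp[:,2])).round(2))
E
```

```text
clock: 20.38
tool_pos: [0.5204, 0.2861, 0.1821]
orientation: [-179.9, -20.7, 8.2]
force: [-2.9, 0.1, -0.3]
opening: 0.0568
{'clock': 20.375, 'joint_pos': [55.603, 4.482, -40.134, 27.437, -34.063, 21.273], 'tool_pos': [0.52, 0.286, 0.182], 'orientation': [-179.87, -20.659, 8.222], 'force': [-2.922, 0.093, -0.305], 'opening': 0.057}
clock: 20.62
tool_pos: [0.5212, 0.2866, 0.1819]
orientation: [-179.8, -20.7, 8.2]
force: [-6.0, -0.3, 2.8]
opening: 0.0565
{'clock': 20.625, 'joint_pos': [55.542, 4.551, -40.133, 27.525, -33.922, 21.251], 'tool_pos': [0.521, 0.287, 0.182], 'orientation': [-179.83, -20.709, 8.234], 'force': [-5.954, -0.293, 2.848], 'opening': 0.057}
peg frame [ 17.8   0.9 -50.9] 0.16
```

```bash
python3 -m pendant '[[0,0,-0.0005,0,0,0,0.4],[0,0,-0.0005,0,0,0,0.6],[0,0,-0.0005,0,0,0,1],[0,0,-0.0005,0,0,0,1],[0,0,-0.0005,0,0,0,1]]'
python3 - <<'E'
from plan import *
print(stat())
overlay(snapshot("scene"),300,120,150,130,5,"ov8")
E
```

```text
clock: 21.25
tool_pos: [0.5208, 0.2859, 0.1815]
orientation: [-179.9, -20.6, 8.2]
force: [-0.1, 0.0, 0.5]
opening: 0.0871
{'clock': 21.25, 'joint_pos': [55.543, 4.558, -40.138, 27.461, -34.004, 21.281], 'tool_pos': [0.521, 0.286, 0.182], 'orientation': [-179.894, -20.639, 8.215], 'force': [-0.128, 0.032, 0.507], 'opening': 0.087}
```

View pics/ov8.png

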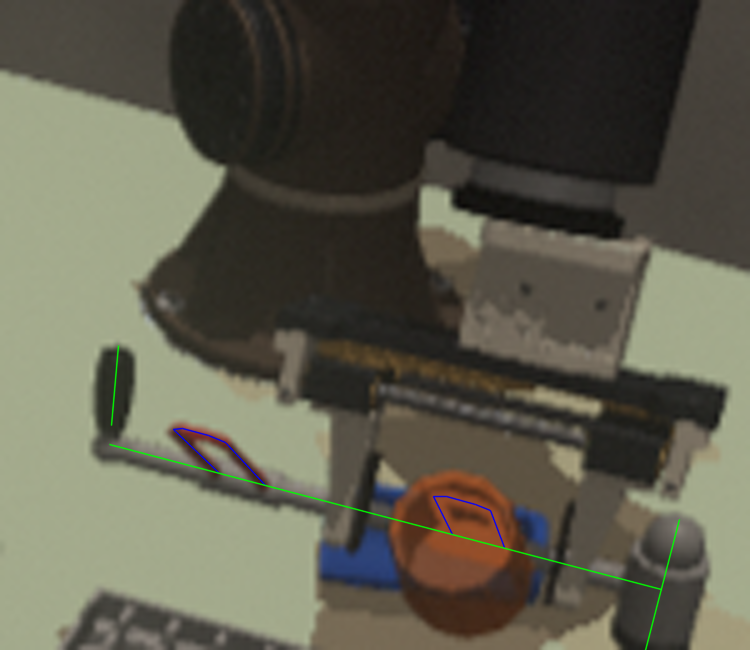

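```bash
python3 -m pendant '[[0,0,-0.015,0,0,0,1],[0,0,-0.04,0,0,0,1],[0,0,-0.07,0,0,0,1],[0,0,-0.1,0,0,0,1],[0,0,-0.14,0,0,0,1],[0,0,-0.17,0,0,0,1]]'
python3 - <<'E'
from plan import *
print(stat())
p,Rt=pick([.5236,-.2503,.035],181.5,.018,20,0.002,.1);q,e=ik(p,Rt,[0,20,0,-5,-80,80.]);print(p.round(4),q.round(1),round(e,2),row(p,Rt))
E
```

```text
clock: 22.05
tool_pos: [0.4611, 0.277, 0.3424]
orientation: [-179.8, -20.7, 8.2]
force: [0.9, 0.8, -1.0]
opening: 0.0876
{'clock': 22.05, 'joint_pos': [63.6, -7.751, -27.872, 19.67, -59.162, 26.066], 'tool_pos': [0.461, 0.277, 0.342], 'orientation': [-179.819, -20.689, 8.2], 'force': [0.851, 0.846, -1.016], 'opening': 0.088}
[ 0.5346 -0.25    0.1188] [ -4.6  30.1  -3.4   2.3 -78.2  95.2] 0.0 [-0.0813, 0.5328, 0.2066, -0.0018, -0.741, 0.1208]
```

```bash
python3 -m pendant '[[0,0.05,0,0,-0.07,0.012,1],[0,0.1,0.01,0,-0.15,0.024,1],[-0.005,0.16,0.02,0,-0.23,0.036,1],[-0.01,0.22,0.03,0,-0.31,0.05,1],[-0.015,0.28,0.05,0,-0.39,0.062,1],[-0.022,0.34,0.065,0,-0.47,0.075,1],[-0.03,0.4,0.08,0,-0.55,0.09,1],[-0.038,0.46,0.1,0,-0.63,0.1,1],[-0.046,0.51,0.113,0,-0.7,0.115,1],[-0.046,0.5328,0.113,-0.0018,-0.741,0.1208,1],[-0.07,0.5328,0.17,-0.0018,-0.741,0.1208,1],[-0.0813,0.5328,0.2066,-0.0018,-0.741,0.1208,1]]'
python3 - <<'E'
from plan import *
print(stat())
for up in(.02,0):
    p,Rt=pick([.5236,-.2503,.035],181.5,.018,20,0.002,up);print(row(p,Rt))
t,Rp=peg(1);c=t+Rp@[.018,0,-.0545];Rm=np.c_[-Rp[:,0],Rp[:,1],-Rp[:,2]]
sT=snapshot("top");sS=snapshot("scene")
overlay(sT,140,150,130,110,6,"ov9t",extra=rings(c,Rm));overlay(sS,300,150,150,120,5,"ov9",extra=rings(c,Rm))
crop(sT["image"],270,170,110,90,6,"t9")
E
```

```text
clock: 23.55
tool_pos: [0.5335, -0.2505, 0.1147]
orientation: [180.0, 22.0, 1.4]
force: [-0.0, 0.6, 0.2]
opening: 0.0878
{'clock': 23.55, 'joint_pos': [-4.632, 30.378, -3.609, 2.324, -77.94, 95.108], 'tool_pos': [0.533, -0.251, 0.115], 'orientation': [179.985, 22.029, 1.398], 'force': [-0.03, 0.606, 0.171], 'opening': 0.088}
[0.0295, -0.0005, 0.0699, -0.0004, 0.0035, -0.0016]
[0.037, -0.0005, 0.0885, -0.0004, 0.0035, -0.0016]
```

View pics/ov9t.png

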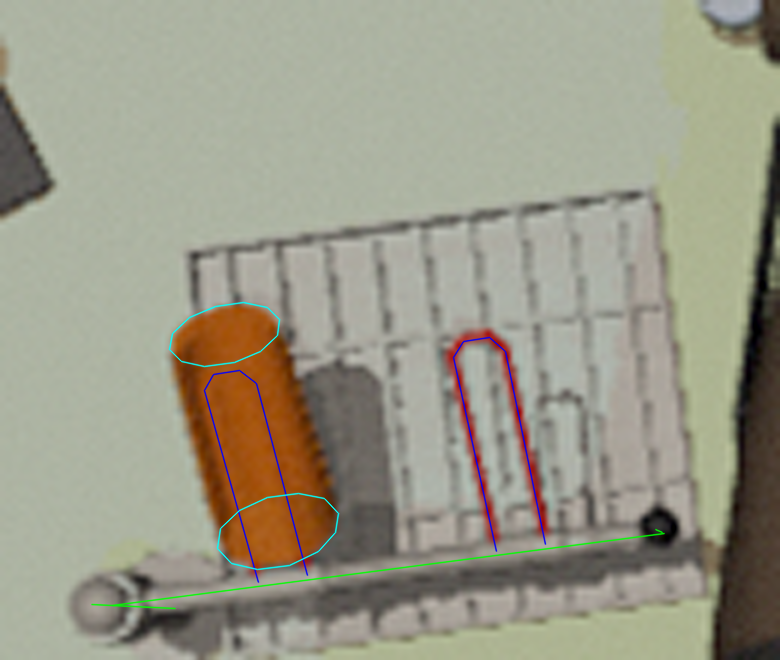

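View pics/ov9.png

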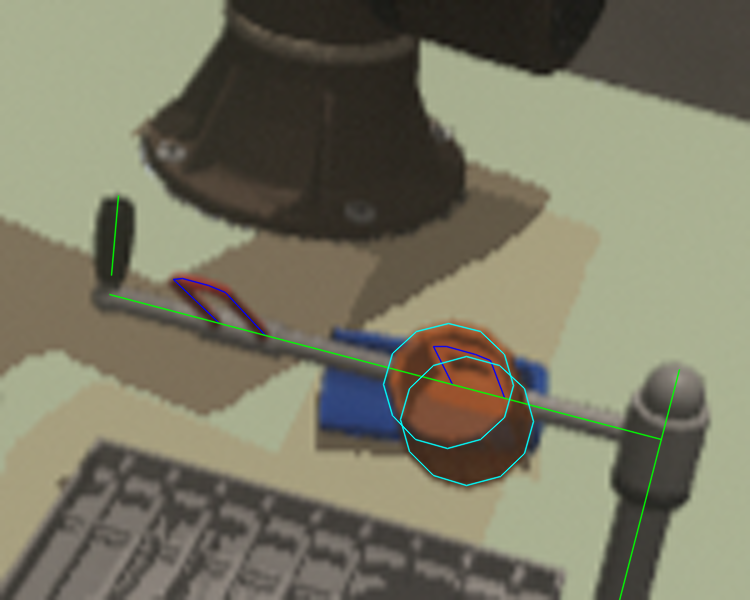

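View pics/t9.png

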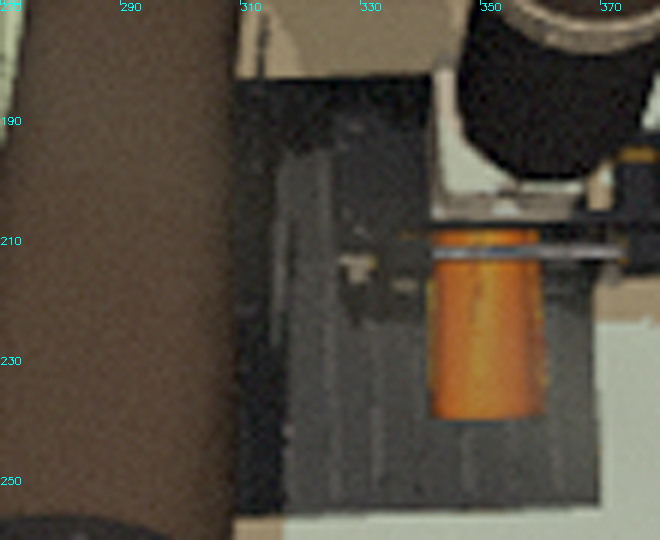

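```bash
python3 -m pendant '[[0.011,0,0.03,0,0.003,-0.001,1],[0.021,0,0.053,0,0.003,-0.001,1],[0.0295,0,0.07,0,0.003,-0.001,1],[0.0335,0,0.08,0,0.003,-0.001,1],[0.037,0,0.0885,0,0.003,-0.001,1],[0.037,0,0.0885,0,0.003,-0.001,1],[0.037,0,0.0885,0,0.003,-0.001,0.3],[0.037,0,0.0885,0,0.003,-0.001,0.1],[0.037,0,0.0885,0,0.003,-0.001,-1],[0.037,0,0.0885,0,0.003,-0.001,-1],[0.037,0,0.0885,0,0.003,-0.001,-1],[0.037,0,0.0885,0,0.003,-0.001,-1]]'; python3 -c "
from plan import *
print(stat());p,Rt=pick([.5236,-.2503,.035],181.5,.018,20,0.002,0);print(row(p,Rt))"
```

```text
clock: 25.15
tool_pos: [0.5362, -0.2504, 0.022]
orientation: [179.9, 21.7, 1.5]
force: [-0.8, -0.7, 3.9]
opening: 0.0567
{'clock': 25.15, 'joint_pos': [-4.574, 35.783, -7.797, 2.493, -68.006, 94.74], 'tool_pos': [0.536, -0.25, 0.022], 'orientation': [179.94, 21.685, 1.529], 'force': [-0.752, -0.661, 3.877], 'opening': 0.057}
[-0.0003, -0.0005, 0.0036, 0.0012, -0.0025, 0.0005]
```

Gripped. Lift.

```bash
cat >> plan.py <<'E'
G2=inhand([.5362,-.2504,.022],[179.94,21.69,1.53],[.5236,-.2503,.035],181.5)
E
python3 -m pendant '[[-0.002,0,-0.005,0,0,0,-1],[-0.006,0,-0.014,0,0,0,-1],[-0.011,0,-0.028,0,0,0,-1],[-0.019,0,-0.046,0,0,0,-1],[-0.03,0,-0.075,0,0,0,-1],[-0.041,0,-0.103,0,0,0,-1],[-0.056,0,-0.14,0,0,0,-1],[-0.078,0,-0.19,0,0,0,-1],[-0.1,0,-0.24,0,0,0,-1],[-0.1,0,-0.24,0,0,0,-1]]'
python3 - <<'E'
from plan import *
print(stat(),G2)
q=ctrl.get_obs()["joint_pos"]
for u,dx in((.2,.004),(.15,.004),(.1,.004),(.05,.004),(.003,.018)):
    p,Rt=place(2,u,dx,G2);q,e=ik(p,Rt,q);print(u,p.round(4),q.round(1),round(e,2),row(p,Rt))
p,Rt=place(2,.2,.004,G2);print(row(p+[0,0,.08],Rt))
E
```

```text
clock: 26.4
tool_pos: [0.5334, -0.2511, 0.2883]
orientation: [179.8, 21.1, 1.5]
force: [0.2, 0.2, -2.8]
opening: 0.0567
{'clock': 26.4, 'joint_pos': [-4.598, 23.177, 8.34, 2.42, -96.133, 95.939], 'tool_pos': [0.533, -0.251, 0.288], 'orientation': [179.78, 21.106, 1.487], 'force': [0.243, 0.177, -2.792], 'opening': 0.057} (array([-0.01650583, -0.00042861, -0.0074259 ]), array([-9.40525400e-01, -8.79088416e-04,  3.39722237e-01]))
0.2 [0.6786 0.1827 0.3179] [ 35.7   8.9 -10.8  11.5 -52.8  57.1] 0.0 [0.1353, -0.4295, -0.0856, 0.0021, 0.7193, -0.1208]
0.15 [0.6407 0.1771 0.2857] [ 37.6   6.1 -18.9  13.1 -48.   53.4] 0.0 [0.1114, -0.4251, -0.0419, 0.0021, 0.7193, -0.1208]
0.1 [0.6028 0.1716 0.2536] [ 39.7   3.5 -26.8  15.2 -43.3  49.1] 0.0 [0.0875, -0.4207, 0.0018, 0.0021, 0.7193, -0.1208]
0.05 [0.5649 0.1661 0.2215] [ 42.    1.2 -34.7  17.9 -38.5  43.8] 0.0 [0.0636, -0.4164, 0.0455, 0.0021, 0.7193, -0.1208]
0.003 [0.5382 0.1622 0.1805] [ 43.5   0.8 -42.3  22.  -32.   37.7] 0.0 [0.0533, -0.4133, 0.0934, 0.0021, 0.7193, -0.1208]
[0.1065, -0.4292, -0.1602, 0.0021, 0.7193, -0.1208]
```

```bash
python3 -m pendant '[[0.014,-0.043,-0.012,0,0.08,-0.012,-1],[0.028,-0.086,-0.025,0,0.16,-0.025,-1],[0.042,-0.13,-0.038,0,0.24,-0.04,-1],[0.056,-0.172,-0.05,0,0.32,-0.05,-1],[0.07,-0.215,-0.063,0,0.4,-0.065,-1],[0.084,-0.258,-0.075,0,0.48,-0.08,-1],[0.1,-0.3,-0.088,0,0.56,-0.09,-1],[0.11,-0.345,-0.095,0,0.64,-0.105,-1],[0.12,-0.39,-0.1,0.002,0.7193,-0.1208,-1],[0.128,-0.42,-0.1,0.002,0.7193,-0.1208,-1],[0.1353,-0.4295,-0.0856,0.002,0.7193,-0.1208,-1],[0.1353,-0.4295,-0.0856,0.002,0.7193,-0.1208,-1]]'
python3 - <<'E'
from plan import *
print(stat())
for u in(.2,.15,.14): print(u,row(*place(2,u,.004,G2)))
c,Rm=held(G2);t,Rp=peg(2);print("peg frame",((c-t)@Rp*1000).round(1),np.rad2deg(np.arccos(-Rm[:,2]@Rp[:,2])).round(2))
overlay(snapshot("scene"),280,90,160,150,4,"ov10",extra=rings(c,Rm));overlay(snapshot("top"),150,130,130,120,5,"ov10t",extra=rings(c,Rm))
E
```

```text
clock: 27.9
tool_pos: [0.6761, 0.1829, 0.3081]
orientation: [-179.9, -19.3, 8.3]
force: [0.9, -1.1, -3.4]
opening: 0.0567
{'clock': 27.9, 'joint_pos': [35.615, 9.337, -11.043, 10.857, -52.785, 57.397], 'tool_pos': [0.676, 0.183, 0.308], 'orientation': [-179.889, -19.303, 8.292], 'force': [0.896, -1.075, -3.396], 'opening': 0.057}
0.2 [0.0055, 0.0005, -0.0085, -0.0022, 0.0146, -0.001]
0.15 [-0.0412, 0.0006, 0.0092, -0.0022, 0.0146, -0.001]
0.14 [-0.0506, 0.0006, 0.0127, -0.0022, 0.0146, -0.001]
peg frame [  9.8   0.5 137.5] 0.84
```

View pics/ov10.png

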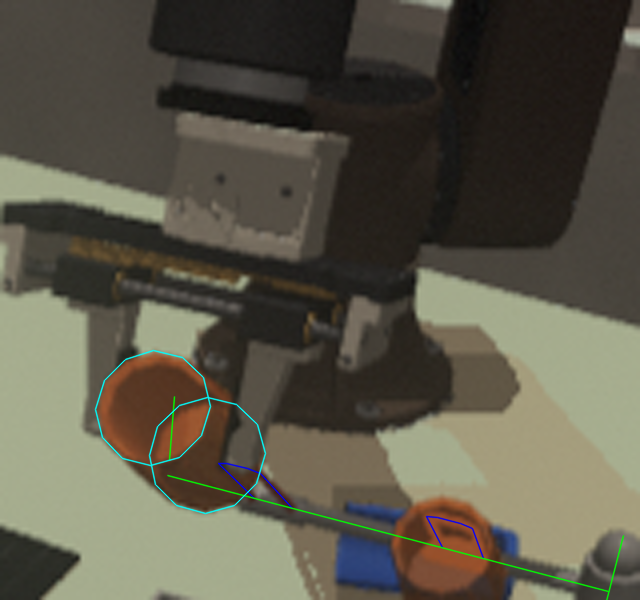

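View pics/ov10t.png

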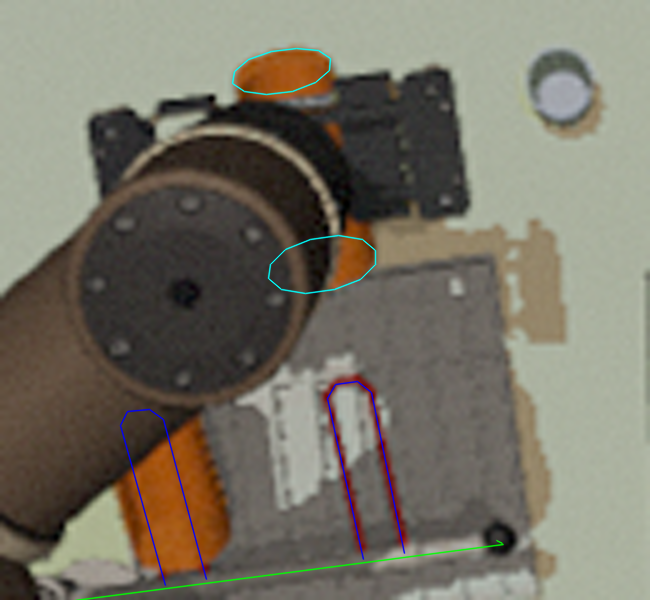

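```bash
python3 -m pendant '[[0.0055,0.0005,-0.0085,-0.002,0.0146,-0.001,-1],[0.0055,0.0005,-0.0085,-0.002,0.0146,-0.001,-1],[-0.01,0.0005,-0.003,-0.002,0.0146,-0.001,-1],[-0.025,0.0005,0.003,-0.002,0.0146,-0.001,-1],[-0.0412,0.0006,0.0092,-0.002,0.0146,-0.001,-1],[-0.0412,0.0006,0.0092,-0.002,0.0146,-0.001,-1],[-0.0412,0.0006,0.0092,-0.002,0.0146,-0.001,-1]]'
python3 - <<'E'
from plan import *
print(stat())
for u in(.15,.12,.1): print(u,row(*place(2,u,.004,G2)))
c,Rm=held(G2);t,Rp=peg(2);print("peg frame",((c-t)@Rp*1000).round(1),np.rad2deg(np.arccos(-Rm[:,2]@Rp[:,2])).round(2))
overlay(snapshot("scene"),280,110,160,130,4,"ov11",extra=rings(c,Rm))
E
```

```text
clock: 28.88
tool_pos: [0.643, 0.1777, 0.2895]
orientation: [-179.9, -20.5, 8.3]
force: [0.6, -0.4, -2.6]
opening: 0.0566
{'clock': 28.875, 'joint_pos': [37.539, 5.987, -18.657, 13.192, -48.012, 53.424], 'tool_pos': [0.643, 0.178, 0.289], 'orientation': [-179.909, -20.495, 8.299], 'force': [0.562, -0.361, -2.569], 'opening': 0.057}
0.15 [-0.0035, 0.0003, 0.0027, -0.0019, -0.0062, -0.0008]
0.12 [-0.0318, 0.0003, 0.0127, -0.0019, -0.0062, -0.0008]
0.1 [-0.0507, 0.0003, 0.0194, -0.0019, -0.0062, -0.0008]
peg frame [ 2.7  0.2 99.7] 0.36
```

View pics/ov11.png

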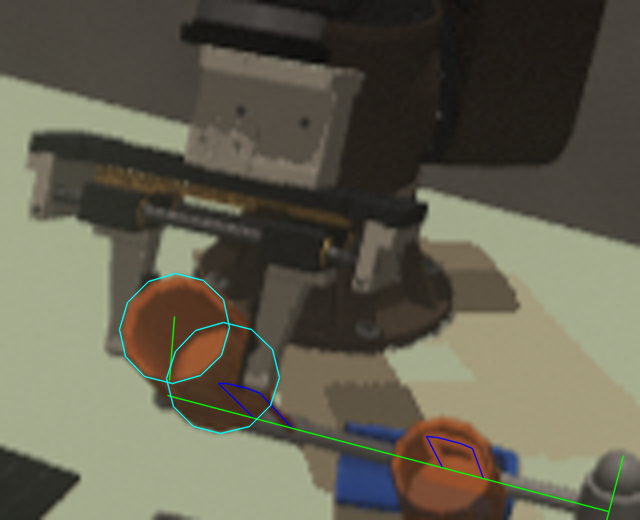

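```bash
python3 -m pendant '[[-0.0035,0,0.0027,-0.002,-0.006,-0.001,-1],[-0.017,0,0.0075,-0.002,-0.006,-0.001,-1],[-0.0318,0,0.0127,-0.002,-0.006,-0.001,-1],[-0.042,0,0.016,-0.002,-0.006,-0.001,-1],[-0.0507,0,0.0194,-0.002,-0.006,-0.001,-1],[-0.0507,0,0.0194,-0.002,-0.006,-0.001,-1]]'
python3 - <<'E'
from plan import *
print(stat())
for u in(.1,.05): print(u,row(*place(2,u,.004,G2)))
c,Rm=held(G2);t,Rp=peg(2);print("peg frame",((c-t)@Rp*1000).round(1),np.rad2deg(np.arccos(-Rm[:,2]@Rp[:,2])).round(2))
overlay(snapshot("top"),150,130,130,120,5,"ov12t",extra=rings(c,Rm))
E
```

```text
clock: 29.68
tool_pos: [0.6016, 0.1716, 0.2523]
orientation: [179.9, -20.0, 8.4]
force: [-0.0, -0.1, -3.2]
opening: 0.0569
{'clock': 29.675, 'joint_pos': [39.783, 3.512, -26.975, 15.204, -43.28, 48.974], 'tool_pos': [0.602, 0.172, 0.252], 'orientation': [179.913, -20.039, 8.389], 'force': [-0.041, -0.058, -3.219], 'opening': 0.057}
0.1 [0.0016, 0.0002, -0.0009, 0.0007, 0.0018, 0.0006]
0.05 [-0.0454, 0.0001, 0.0162, 0.0007, 0.0018, 0.0006]
peg frame [ 4.3  0.2 43.8] 0.11
```

View pics/ov12t.png

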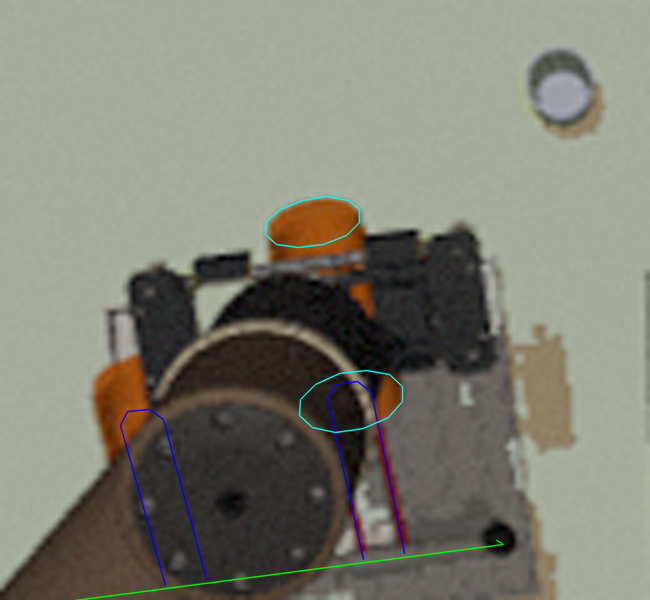

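```bash
python3 -m pendant '[[-0.01,0,0.0035,0,0.002,0,-1],[-0.022,0,0.0078,0,0.002,0,-1],[-0.034,0,0.012,0,0.002,0,-1],[-0.0454,0,0.0162,0,0.002,0,-1],[-0.0454,0,0.0162,0,0.002,0,-1]]'
python3 - <<'E'
from plan import *
print(stat())
for u in(.05,.02,.005): print(u,row(*place(2,u,.004,G2)))
c,Rm=held(G2);t,Rp=peg(2);print("peg frame",((c-t)@Rp*1000).round(1),np.rad2deg(np.arccos(-Rm[:,2]@Rp[:,2])).round(2))
E
```

```text
clock: 30.35
tool_pos: [0.5643, 0.1659, 0.221]
orientation: [179.9, -20.1, 8.4]
force: [-0.5, -0.2, -2.8]
opening: 0.057
{'clock': 30.35, 'joint_pos': [42.093, 1.15, -34.807, 17.985, -38.532, 43.695], 'tool_pos': [0.564, 0.166, 0.221], 'orientation': [179.897, -20.125, 8.402], 'force': [-0.542, -0.229, -2.782], 'opening': 0.057}
0.05 [0.0007, -0.0001, -0.0002, 0.0009, 0.0003, 0.0009]
0.02 [-0.0275, -0.0001, 0.01, 0.0009, 0.0003, 0.0009]
0.005 [-0.0416, -0.0002, 0.0151, 0.0009, 0.0003, 0.0009]
peg frame [ 3.9 -0.1 -5.2] 0.06
```

```bash
python3 -m pendant '[[-0.009,0,0.0032,0,0,0,-1],[-0.018,0,0.0065,0,0,0,-1],[-0.0275,0,0.01,0,0,0,-1],[-0.034,0,0.0123,0,0,0,-1],[-0.038,0,0.0137,0,0,0,-1],[-0.0415,0,0.015,0,0,0,-1],[-0.0415,0,0.015,0,0,0,-1],[-0.0415,0,0.015,0,0,0,-1]]'
python3 - <<'E'
from plan import *
print(stat())
for u,dx in((.003,.004),(.003,.012),(.003,.015),(.003,.017)): print(u,dx,row(*place(2,u,dx,G2)))
c,Rm=held(G2);t,Rp=peg(2);print("peg frame",((c-t)@Rp*1000).round(1),np.rad2deg(np.arccos(-Rm[:,2]@Rp[:,2])).round(2))
E
```

```text
clock: 31.35
tool_pos: [0.5321, 0.1616, 0.1935]
orientation: [179.9, -20.2, 8.4]
force: [-0.2, 0.2, -2.7]
opening: 0.057
{'clock': 31.35, 'joint_pos': [44.265, -0.655, -41.677, 21.172, -34.257, 38.056], 'tool_pos': [0.532, 0.162, 0.194], 'orientation': [179.939, -20.198, 8.37], 'force': [-0.199, 0.229, -2.707], 'opening': 0.057}
0.003 0.004 [-0.0035, 0.0003, 0.0011, 0.0004, -0.001, 0.0003]
0.003 0.012 [-0.0008, 0.0003, 0.0087, 0.0004, -0.001, 0.0003]
0.003 0.015 [0.0002, 0.0003, 0.0115, 0.0004, -0.001, 0.0003]
0.003 0.017 [0.0009, 0.0003, 0.0134, 0.0004, -0.001, 0.0003]
peg frame [  4.1   0.3 -47.8] 0.06
```

```bash
python3 -m pendant '[[-0.003,0,0.003,0,0,0,-1],[-0.002,0,0.006,0,0,0,-1],[-0.001,0,0.0087,0,0,0,-1],[-0.0003,0,0.0102,0,0,0,-1],[0.0002,0,0.0115,0,0,0,-1],[0.0006,0,0.0125,0,0,0,-1],[0.0009,0,0.0134,0,0,0,-1],[0.0009,0,0.0134,0,0,0,-1]]'
python3 - <<'E'
from plan import *
print(stat())
c,Rm=held(G2);t,Rp=peg(2);print("peg frame",((c-t)@Rp*1000).round(1),np.rad2deg(np.arccos(-Rm[:,2]@Rp[:,2])).round(2))
E
```

```text
clock: 32.35
tool_pos: [0.5373, 0.1622, 0.181]
orientation: [179.9, -20.2, 8.4]
force: [0.7, -0.3, -3.6]
opening: 0.057
{'clock': 32.35, 'joint_pos': [43.627, 0.678, -42.489, 22.119, -32.113, 37.426], 'tool_pos': [0.537, 0.162, 0.181], 'orientation': [179.926, -20.175, 8.366], 'force': [0.728, -0.336, -3.614], 'opening': 0.057}
peg frame [ 17.1   0.1 -51.8] 0.04
```

Not in contact yet; go down in small steps.

```bash
python3 -m pendant '[[0.0003,0,0.001,0,0,0,-1],[0.0005,0,0.0018,0,0,0,-1],[0.0005,0,0.0018,0,0,0,-1]]'
python3 - <<'E'
from plan import *
print(stat())
c,Rm=held(G2);t,Rp=peg(2);print("peg frame",((c-t)@Rp*1000).round(1))
E
```

```text
clock: 32.72
tool_pos: [0.539, 0.163, 0.1804]
orientation: [180.0, -20.3, 8.4]
force: [-1.7, 0.7, 3.5]
opening: 0.0568
{'clock': 32.725, 'joint_pos': [43.527, 0.849, -42.482, 22.254, -31.815, 37.387], 'tool_pos': [0.539, 0.163, 0.18], 'orientation': [179.99, -20.279, 8.382], 'force': [-1.663, 0.739, 3.535], 'opening': 0.057}
peg frame [ 18.7   0.7 -50.9]
```

Contact felt (about 7 N change). Release, then back off.

```bash
python3 -m pendant '[[0,0,-0.0005,0,0,0,0.4],[0,0,-0.0005,0,0,0,0.6],[0,0,-0.0005,0,0,0,1],[0,0,-0.0005,0,0,0,1],[0,0,-0.0005,0,0,0,1]]'; python3 -m pendant '[[0,0,-0.015,0,0,0,1],[0,0,-0.04,0,0,0,1],[0,0,-0.07,0,0,0,1],[0,0,-0.1,0,0,0,1],[0,0,-0.14,0,0,0,1],[0,0,-0.17,0,0,0,1]]'
python3 - <<'E'
from plan import *
print(stat())
print(row([.48,-.2,.35],downR(-82)))
E
```

```text
clock: 33.35
tool_pos: [0.5382, 0.1623, 0.18]
orientation: [179.9, -20.2, 8.4]
force: [0.5, 0.4, 0.2]
opening: 0.0872
clock: 34.1
tool_pos: [0.4798, 0.154, 0.3414]
orientation: [180.0, -20.2, 8.4]
force: [0.7, 0.2, 0.4]
opening: 0.0876
{'clock': 34.1, 'joint_pos': [50.502, -12.549, -30.126, 15.875, -58.144, 41.126], 'tool_pos': [0.48, 0.154, 0.341], 'orientation': [179.989, -20.244, 8.355], 'force': [0.662, 0.196, 0.437], 'opening': 0.088}
[-0.0451, 0.3503, -0.0258, -0.0009, -0.3533, 0.0061]
```

```bash
python3 -m pendant '[[-0.005,0.05,-0.004,0,-0.05,0,1],[-0.012,0.1,-0.008,0,-0.1,0,1],[-0.02,0.15,-0.012,0,-0.15,0,1],[-0.025,0.2,-0.015,0,-0.2,0,1],[-0.032,0.25,-0.019,0,-0.25,0,1],[-0.04,0.3,-0.023,0,-0.3,0,1],[-0.0451,0.35,-0.0258,0,-0.353,0.006,1],[-0.0451,0.35,-0.0258,0,-0.353,0.006,1]]'
python3 - <<'E'
from plan import *
print(stat());ex=[]
for i in(1,2):
    t,Rp=peg(i);ex+=rings(t+Rp@[.018,0,-.0545],np.c_[-Rp[:,0],Rp[:,1],-Rp[:,2]])
sT=snapshot("top");sS=snapshot("scene")
overlay(sT,140,150,130,110,6,"ov13t",extra=ex);overlay(sS,290,150,160,120,5,"ov13",extra=ex)
cv2.imwrite("pics/topf.png",sT["image"])
# fit each hanging tumbler from silhouettes
T=Cam(sT);S=Cam(sS)
for i,(bt,bs) in {1:((165,195,200,250),(372,210,410,250)),2:((205,190,245,245),(325,195,368,240))}.items():
    t,Rp=peg(i);obs=[]
    for C,im,b in((T,sT["image"],bt),(S,sS["image"],bs)):
        hsv=cv2.cvtColor(im,cv2.COLOR_BGR2HSV);m=np.zeros(im.shape[:2],np.uint8);a=((hsv[...,0]>=3)&(hsv[...,0]<=24)&(hsv[...,1]>(110 if C is S else 150))&(hsv[...,2]>60)).astype(np.uint8)
        m[b[1]:b[3],b[0]:b[2]]=a[b[1]:b[3],b[0]:b[2]];h,c=bigcontour(m);obs.append((C,h[:,0] ,cv2.boundingRect(c)))
    def res(q):
        Rm=Rp@R.from_rotvec([q[3],q[4],0]).as_matrix()@np.diag([-1,1,-1.]);P=tumb_pts(t+Rp@q[:3],Rm);r=[]
        for C,c,_ in obs:
            h=cv2.convexHull(C.proj(P).astype(np.float32));r+=[cv2.pointPolygonTest(h,(float(p[0]),float(p[1])),True)-.5 for p in c]
        return np.r_[r,np.array(q[3:])*5]
    s=least_squares(res,[.018,0,-.0545,0,0],diff_step=1e-3,loss="soft_l1",f_scale=.5,x_scale=[.01,.01,.01,.1,.1])
    print(i,[o[2] for o in obs],(s.x[:3]*1000).round(1),s.x[3:].round(3),np.abs(s.fun).mean().round(2))
E
```

```text
clock: 35.1
tool_pos: [0.4805, -0.2025, 0.3472]
orientation: [-180.0, 0.2, 7.8]
force: [-0.5, 0.9, -1.2]
opening: 0.0878
{'clock': 35.1, 'joint_pos': [-1.246, 2.744, -6.506, 0.026, -80.997, 99.006], 'tool_pos': [0.48, -0.202, 0.347], 'orientation': [-179.986, 0.248, 7.764], 'force': [-0.519, 0.883, -1.195], 'opening': 0.088}
1 [(169, 201, 27, 44), (378, 214, 29, 33)] [ 18.    0.5 -54.6] [-0.012 -0.035] 0.25
2 [(210, 195, 25, 44), (325, 202, 32, 32)] [ 18.9   0.5 -53.1] [-0.009  0.   ] 0.36
```

View pics/ov13t.png

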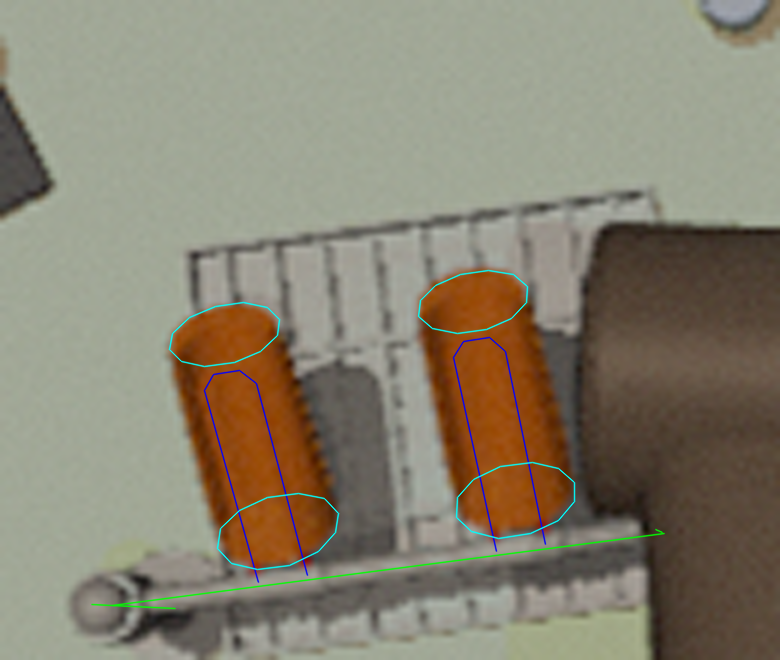

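View pics/ov13.png

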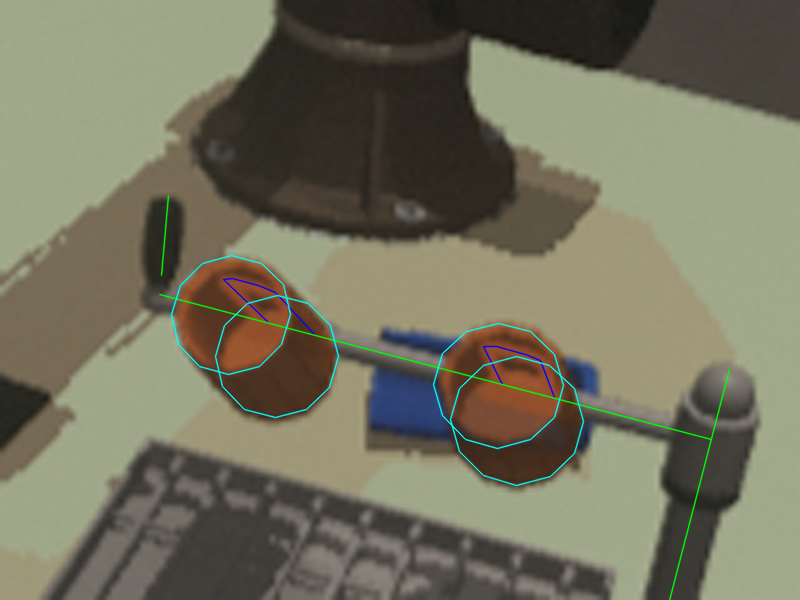

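View pics/topf.png

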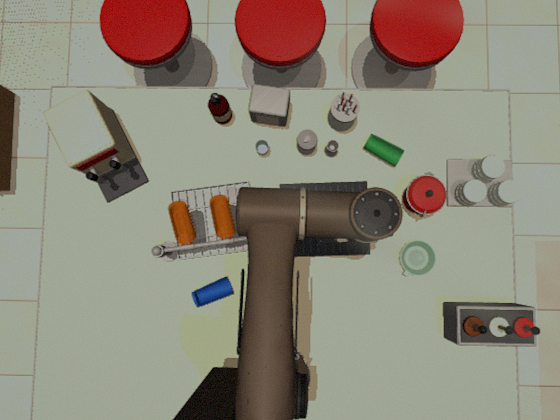

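```bash
python3 -c "
from h import *
print(ctrl.close_job());print(stat()['clock'])"
```

```text
the job is handed in; nothing more can be done
None
the job is handed in; nothing more can be done
```

The job is done and handed in at about 35 s of the 70 s allowed. I swung the draining arm out by its handle until it met the stop, felt as about 15 N at the wrist. Then I hung tumbler 1 on peg 1 and tumbler 2 on peg 2. Each went along the peg without contact, was lowered onto the loop with a force change of about 7 N, and was let go.

I fitted each tumbler's position from the last images, in its peg's frame. Both are inside the limits:

| | x (mm) | y (mm) | z (mm) | Axis off the peg's (rad) |
|---|---|---|---|---|
| Tumbler 1 on peg 1 | 18.0 | 0.5 | -54.6 | about 0.04 |
| Tumbler 2 on peg 2 | 18.9 | 0.5 | -53.1 | about 0.01 |

- **Arm:** the measured pose matched the images to about a pixel and showed no sign of moving off the stop. I had no direct reading of the joint angle.
- **Bystanders:** by eye, the last top picture shows them where they stood at the start; I did not measure their positions. The gripper ended open and clear of everything.
- **Disagreements:** the tumbler images left some doubt over which end was the mouth. The taper fit settled it as facing the robot, and the tip entering the mouth without any force confirmed it. The TCP also read 3–4 mm higher than commanded at both grasps, so I used the measured poses.

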